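Gauge the lap of a planed rail with the ratchet knob

TASK

Lay the wooden rail that has the stepped-down end flat on the base of the bench thickness gauge, pointing straight in, with the middle of its thin end under the spindle, and let go of it. Then turn the gauge's top knob clockwise, as often as it takes, until the spindle clamps the thin end and the knob's ratchet slips: let it slip about an eighth of a turn, never more than a quarter turn. Leave the rail clamped there, and do not push the plain rail, the jar or the brush about.

Things in the scene. Friction and masses are not known exactly. Their poses are not given: they have to be found in the camera images.
- gauge: Bench thickness gauge, fixed. Origin on the bench right below the spindle axis; z up; x points from spindle to column, so its open side is -x. Flat steel base plate 20 mm thick, x -140 to +80 mm, y +-55 mm. Green column x +40 to +80, y +-30 mm, carrying an arm at z 100 to 130 mm that ends in a round nose of radius 27 mm about the axis; below it a 24 mm wide sleeve down to z 85 mm.
- spindle: Vertical steel spindle, foot 16 mm in diameter; origin at the centre of its flat foot. It slides along the gauge's axis without turning. At the start the foot is 41 to 47 mm above the bench. Each radian that the drum turns clockwise (from above) lowers it 3.18 mm; it stays where left. When the ratchet slips it presses with about 19 N and keeps that when the knob is let go.
- knob (a point): Centre of the ribbed steel ratchet knob on the gauge's axis, 190 mm above the bench: round, 36 mm in diameter, grip from z 166 to 212 mm, above a drum of 46 mm diameter (z 132 to 160 mm). It turns about the vertical, never rises. It carries the drum along (0.10 N m) until the spindle is stopped; then it slips at 0.16 N m: the knob turns, the drum stands still.
- ratchet (a joint): Angle of the knob relative to the drum, rad, positive clockwise seen from above: 0 at the start, stays as it is while the knob carries the drum, grows while the ratchet slips. 0.79 is an eighth of a turn.
- lap_rail: Loose planed hardwood rail, 180 mm long, 36 mm wide, 0.13 kg, lying flat. Thick part 130 x 36 x 32 mm high; at its +x end a thin stepped-down end (lap) 50 mm long and 16 mm high, flush with the underside. Origin: centre of the thick part's underside; x along the rail towards the thin end, z up.
- lap (a point): Point on the underside of lap_rail, in the middle of its thin end: 90 mm along +x from the rail's origin. The thin end's upper face is 16 mm above it.
- plain_rail: Bystander: loose plain rail 180 x 36 x 32 mm high without step, same wood; origin at the centre of its underside, x along it.
- jar: Bystander: glass jar, 64 mm in diameter, 85 mm high; origin at the centre of its underside.
- brush: Bystander: wooden hand brush, 200 mm long, lying on the bench along its x.
There are look-alikes about, which are no part of the job. Leave any green, red or turquoise look-alike of the lap_rail alone.

How it is judged:
By the outcome, as a careful person would: the job done as asked, in the order asked, and still so for the second after the job is handed in, with the robot touching nothing.
It also fails if it takes over 69 s, if anything falls off the work surface, if the arm or the gripper's body presses on something with over 40 N, if the wrist force passes 120 N, or if a joint passes its speed limit or range.

ROBOT

A 6-joint arm with a two-finger parallel gripper is mounted at the origin on the work surface. World frame = base frame: x ahead of the robot, y to its left, z up, the work surface at z = 0. Lengths are in m, angles in rad, forces in N, time in s.
With the tool pointing down it reaches from about 0.375 to 0.9 m from the base axis. Payload 3.1 kg.
Tool frame: the origin (TCP) lies midway between the tips of the shut fingers; the grasp point (between the pads) lies 19 mm behind it; z points along the fingers, y is the direction in which the jaws open and shut (so a half turn about z gives the same grasp; the last joint's range is limited). The gripper opens to 85 mm and grips with 20 to 120 N. Pads are 22 mm wide; open, the fingers measure 114 mm over their backs; the gripper's body (76 mm by 85 mm) begins 54 mm behind the grasp point. The pads swing forward as they close: fully open they stand 13 mm farther back than shut.
Start: joints at [1.032, 0.527, 1.433, -0, 1.181, -0.178], TCP at [0.221, 0.585, 0.196] pointing down, gripper open.
Joint ranges: [-3.08, 3.08], [-0.75, 2.2], [0.22, 2.44], [-1.43, 4.57], [0, 2.65], [-2.85, 2.85]. Speed limits (rad/s): [2.79, 2.79, 3.14, 3.14, 3.14, 3.14].

INTERFACE

Orientations are given as [roll, pitch, yaw] about the fixed x, y, z axes, in that order (R = Rz(yaw) Ry(pitch) Rx(roll)).
In Python, from rig import r gives the robot as it stands.
- The arm moves only by the tool play_rows, never from a script. Its argument "series" is one flat list of numbers, 7 for each row, row after row: the shift along the tool's x, y, z in m, then the turn, a rotation vector about the tool's x, y, z in rad, then the opening, from 0 (shut) to 1 (fully open). In form: [tx, ty, tz, rx, ry, rz, hand, tx, ty, tz, rx, ry, rz, hand, ...]. A call has 1 to 8 rows; each row shifts and turns the pose as measured when the row begins, along the tool's axes as they then stand; what a row does not reach is not made up. A row lasts 1/12 s, in which the tool goes at most 41.7 mm and 7.16 degrees, less where a joint would pass 70% of its speed; a pose out of reach is approached as far as the arm can. A call with a gripper value outside its range is refused whole. The fingers move at their own pace and stop on an object; "force" is the grip in N (left out, the last holds). Time passes only in rows, so rows that do not move let the fingers close. It gives the time, the measured TCP pose, the force and the opening at its end, in the units of the state.
- r.read_state(): the state, without advancing time (a new reading comes with each control period).
- r.camera(name): name is "side" or "top"; returns (picture, depth): 384x512x3 uint8, red, green, blue; 384x512 float32, m along the optical axis (not along the pixel's ray), 0 where there is no reading.
- r.camera_info(name): a dict with "vertical_fov" (degrees; the focal length in pixels is half the picture's height over the tangent of half this angle, whatever the lens; pixels are square), "cx", "cy" (the principal point, pixels), "R" (3x3) and "t" (3): a world point X has camera coordinates R X + t. Camera axes: x right, y down, z forward; pixel columns grow to the right and rows downward; lengths in m; the calibration is good to about 2 mm. A picture is of the moment at which its call begins. camera_info takes no time and is no camera call.
- r.hand_in(): hands the job in, once; it reports no verdict.
The state is a dict: "clock": time; "joint_positions": joint angles; "dq": joint speeds; "tau": joint torques, N m; "tool_pos": TCP position; "orientation": TCP orientation; "contact_force": force on the tool from outside, world axes, zero at the start; "wrist_torque": the same for the moment, N m; "finger_gap": finger opening in m.
Only numpy, scipy, OpenCV 4.12 (cv2) and the standard library are available. Lean on these libraries where they do the work, as an engineer would, in place of code of your own. Each camera call takes 0.05 s, during which the arm holds its last target.

## Working session

There is one attempt and no reset: what is moved stays moved. The work goes in short steps, Python scripts to look and compute and a tool call to move; the robot and the scene stay as the last step left them, time stands still between calls to the robot, and variables do not carry over. Pictures are saved under pics/ and viewed, and the job is handed in when it is done.

Besides the shell and the picture viewer there is one more tool, called after "Emit:" as name(argument=value, ...), one argument or row to a line, values as JSON. play_rows: Moves the arm, as the interface text tells. Its arguments: {"type":"object","properties":{"series":{"type":"array","items":{"type":"number"}},"force":{"type":"number"}},"required":["series"]}

```bash
mkdir -p pics; ls; python3 - <<'E'
from rig import r
import cv2,numpy as np
print(r.read_state())
for n in("side","top"):
    p,d=r.camera(n); cv2.imwrite(f"pics/{n}0.png",p[...,::-1]); np.save(f"pics/{n}0.npy",d); print(n,r.camera_info(n))
E
```

```text
pics
{'clock': 0.0, 'joint_positions': array([ 1.03150977e+00,  5.28474613e-01,  1.43392404e+00, -1.77528929e-05,
        1.18140995e+00, -1.78515204e-01]), 'dq': array([ 7.87241664e-04,  3.62647855e-04, -1.62381601e-03, -1.89238643e-04,
        8.41179945e-05, -6.92174508e-04]), 'tau': array([ 2.57753672e-03, -4.42340040e+01, -1.78032643e+01, -1.09970740e-04,
        8.24453164e-03,  2.61090196e-05]), 'tool_pos': array([0.22018712, 0.58406561, 0.19532161]), 'orientation': array([-3.13940901e+00, -3.77333903e-04,  2.78082764e+00]), 'contact_force': array([ 0.31270508, -0.50564013,  0.24339235]), 'wrist_torque': array([-0.04609018,  0.00832986, -0.03176899]), 'finger_gap': 0.08509181485769043}
side {'vertical_fov': 51.19981038619486, 'cx': 255.79543994465686, 'cy': 197.47213068405233, 'R': array([[ 0.73540951, -0.67761916,  0.00226316],
       [-0.49836571, -0.54312547, -0.67575613],
       [ 0.45913448,  0.49582961, -0.73712179]]), 't': array([-0.39048839,  0.3970683 ,  1.2057798 ])}
top {'vertical_fov': 55.31666792429317, 'cx': 255.57792169185652, 'cy': 187.62500662510027, 'R': array([[-0.02390596, -0.99951078,  0.02016689],
       [-0.99502381,  0.02183716, -0.09721496],
       [ 0.09672701, -0.02239055, -0.99505907]]), 't': array([0.01264775, 0.52795457, 1.25778998])}
```

View pics/side0.png

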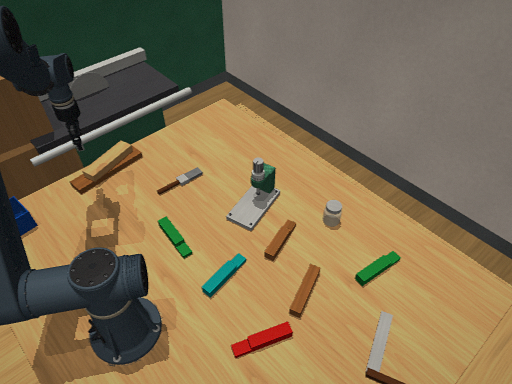

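View pics/top0.png

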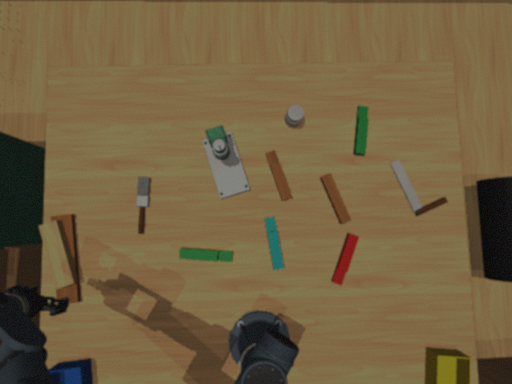

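The side view shows the gauge at about (258,190). Two brown rails lie at (280,239) and (305,289) in the side view, and at (279,175) and (335,198) in the top view. The green, red and turquoise ones are look-alikes. I'll enlarge both brown rails and the gauge.

```bash
cat > h.py <<'E'
from rig import r
import numpy as np,cv2
def K(n):
    i=r.camera_info(n); f=192/np.tan(np.radians(i["vertical_fov"])/2); return f,i["cx"],i["cy"],i["R"],i["t"]
def w(n,u,v,d):
    f,cx,cy,R,t=K(n); return R.T@(np.array([(u-cx)/f*d,(v-cy)/f*d,d])-t)
def atz(n,u,v,z):
    f,cx,cy,R,t=K(n); ray=R.T@np.array([(u-cx)/f,(v-cy)/f,1]); c=-R.T@t
    return c+ray*(z-c[2])/ray[2]
def cloud(n,D):
    f,cx,cy,R,t=K(n); v,u=np.mgrid[:384,:512]
    P=np.stack([(u-cx)/f*D,(v-cy)/f*D,D],-1); return (P-t)@R
def proj(n,X):
    f,cx,cy,R,t=K(n); c=R@np.array(X)+t; return f*c[0]/c[2]+cx,f*c[1]/c[2]+cy
E
python3 - <<'E'
from h import *
a=cv2.imread("pics/side0.png")[205:325,225:345]; b=cv2.imread("pics/top0.png")[115:235,200:360]
b=cv2.resize(b,None,fx=5,fy=5,interpolation=2)
cv2.imwrite("pics/c1.png",cv2.resize(a,None,fx=5,fy=5,interpolation=2)); cv2.imwrite("pics/c2.png",b)
P=cloud("top",np.load("pics/top0.npy")); np.set_printoptions(precision=3,suppress=True)
for s,c in((slice(145,205),slice(262,295)),(slice(168,226),slice(315,355))):
    Q=P[s,c].reshape(-1,3); Q=Q[(Q[:,2]>.008)&(Q[:,2]<.06)]
    m=Q[:,:2].mean(0); _,_,V=np.linalg.svd(Q[:,:2]-m,full_matrices=False); a=(Q[:,:2]-m)@V[0]
    print(len(Q),m,V[0],a.min(),a.max())
    for lo in np.arange(-.1,.1,.02):
        k=(a>=lo)&(a<lo+.02)
        if k.any():print(round(lo,2),np.median(Q[k],0),k.sum())
E
```

```text
541 [ 0.571 -0.08 ] [-0.953 -0.303] -0.09198195042814089 0.0868064052742353
-0.1 [ 0.652 -0.054  0.016] 33
-0.08 [ 0.638 -0.059  0.016] 60
-0.06 [ 0.62  -0.066  0.017] 49
-0.04 [ 0.599 -0.07   0.032] 61
-0.02 [ 0.581 -0.077  0.032] 66
0.0 [ 0.561 -0.082  0.032] 60
0.02 [ 0.542 -0.089  0.032] 63
0.04 [ 0.524 -0.095  0.032] 63
0.06 [ 0.503 -0.101  0.031] 62
0.08 [ 0.492 -0.106  0.031] 24
608 [ 0.485 -0.276] [-0.93  -0.367] -0.09029877816562107 0.10839912156301097
-0.1 [ 0.563 -0.244  0.033] 35
-0.08 [ 0.549 -0.25   0.032] 68
-0.06 [ 0.531 -0.257  0.032] 65
-0.04 [ 0.513 -0.265  0.032] 68
-0.02 [ 0.495 -0.273  0.032] 67
0.0 [ 0.476 -0.279  0.032] 67
0.02 [ 0.457 -0.285  0.032] 70
0.04 [ 0.439 -0.295  0.031] 67
0.06 [ 0.421 -0.301  0.033] 67
0.08 [ 0.405 -0.306  0.032] 33
```

View pics/c1.png

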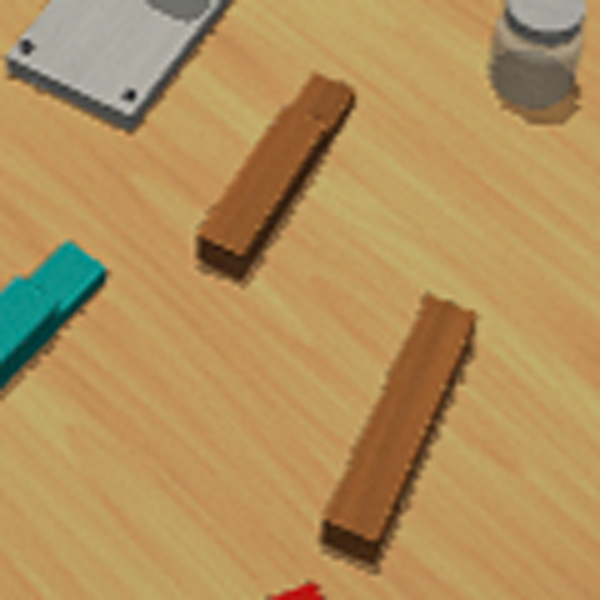

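View pics/c2.png

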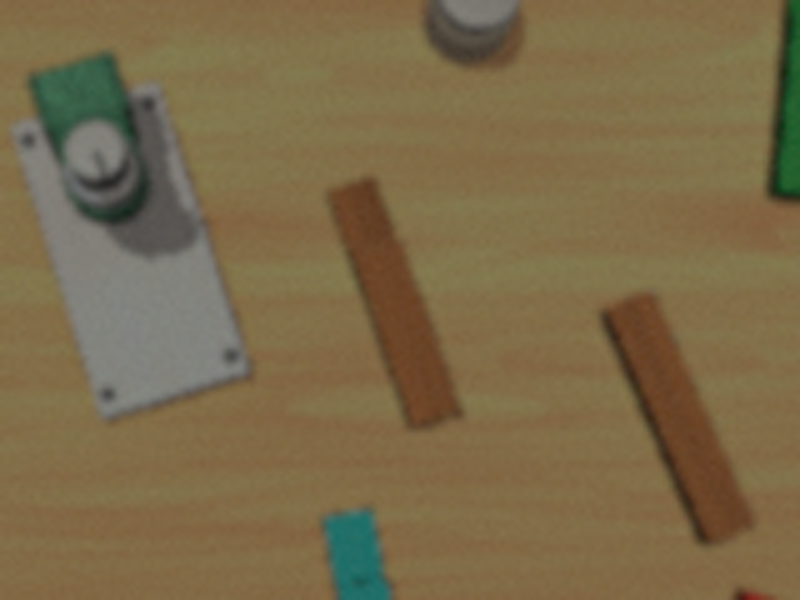

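The crop and depth show the step on the rail at top (279,175) / side (280,239). Its far 50 mm is 16 mm high and the rest 32 mm, so it is lap_rail. The rail at top (335,198) is 32 mm high throughout, so it is plain_rail. Next I measure the rail and gauge poses.

```bash
python3 - <<'E'
from h import *
np.set_printoptions(precision=4,suppress=True)
def rect(Q):
    c,(a,b),th=cv2.minAreaRect((Q[:,:2]*1000).astype(np.float32)); return np.array(c),a,b,th
for n in("top","side"):
    P=cloud(n,np.load(f"pics/{n}0.npy")).reshape(-1,3)
    box=(abs(P[:,0]-.571)<.115)&(abs(P[:,1]+.08)<.06)
    T=P[box&(P[:,2]>.027)&(P[:,2]<.037)]; L=P[box&(P[:,2]>.0125)&(P[:,2]<.02)]
    A=P[box&(P[:,2]>.0125)&(P[:,2]<.037)]
    print(n,"thick",len(T),rect(T),"mean",T.mean(0),"lap",L.mean(0), 'all',rect(A))
    g=(abs(P[:,0]-.6)<.16)&(abs(P[:,1]-.09)<.13)
    B=P[g&(P[:,2]>.015)&(P[:,2]<.025)]; print("base",len(B),rect(B))
    k=P[g&(P[:,2]>.204)&(P[:,2]<.220)]; print("knob",len(k),k.mean(0),rect(k), 'n>.1',(P[g][:,2]>.1).sum(), P[g][:,2].max())
    G=P[g&(P[:,2]>.122)&(P[:,2]<.137)]; print("arm",len(G),rect(G),G.mean(0))
# corner pixels of base in top image at z=.02 (crop coords/5 + offset)
for q in((13,128),(160,86),(250,375),(107,418)):
    print(q,atz("top",200+q[0]/5-.4,115+q[1]/5-.4,.02))
for q in((97,147),):print("knobtop",atz("top",200+q[0]/5-.4,115+q[1]/5-.4,.212))
for q in((329,192),(374,178),(462,414),(410,428)):print("rail",atz("top",200+q[0]/5-.4,115+q[1]/5-.4,.016 if q[1]<300 else .032))
E
```

```text
top thick 361 (array([550.3455, -87.7716]), 129.4642791748047, 36.45229721069336, 17.772497177124023) mean [ 0.5492 -0.0878  0.032 ] lap [ 0.6312 -0.0604  0.0162] all (array([573.8546, -80.2361]), 178.8387908935547, 36.45229721069336, 17.77249526977539)
base 1435 (array([628.1374,  60.4314]), 220.90232849121094, 203.8213653564453, 16.455106735229492)
knob 115 [0.6429 0.1137 0.212 ] (array([643.6049, 113.6357]), 33.68012237548828, 34.33409118652344, 89.81765747070312) n>.1 540 0.21673551733201438
arm 311 (array([669.7581, 120.9837]), 106.2452163696289, 58.77709197998047, 17.184999465942383) [0.6861 0.1261 0.1301]
side thick 313 (array([549.8878, -88.213 ]), 132.2020263671875, 37.60212707519531, 17.59931182861328) mean [ 0.5481 -0.0891  0.0327] lap [ 0.6091 -0.0731  0.0168] all (array([574.0836, -79.5934]), 184.17709350585938, 38.748680114746094, 18.179752349853516)
base 1038 (array([612.9597, 104.5292]), 223.66554260253906, 113.4731674194336, 16.210498809814453)
knob 76 [0.6413 0.1118 0.2117] (array([643.8471, 112.4454]), 37.5814208984375, 34.336280822753906, 9.244853973388672) n>.1 504 0.21788511562653784
arm 173 (array([669.5088, 118.406 ]), 111.22535705566406, 53.88535690307617, 12.944519996643066) [0.6766 0.1123 0.1305]
(13, 128) [0.7021 0.186  0.02  ]
(160, 86) [0.7305 0.0812 0.02  ]
(250, 375) [0.5221 0.0216 0.02  ]
(107, 418) [0.4941 0.1224 0.02  ]
knobtop [0.6448 0.1121 0.212 ]
rail [ 0.6522 -0.0376  0.016 ]
rail [ 0.6617 -0.0701  0.016 ]
rail [ 0.4905 -0.1254  0.032 ]
rail [ 0.4816 -0.0888  0.032 ]
```

```bash
cat >> h.py <<'E'
from scipy.spatial.transform import Rotation as Ro
np.set_printoptions(precision=4,suppress=True)
def plan(pos,yaw,n,hand=1,N=8):
    """n equal rows to the target; prints up to N rows in tool axes"""
    s=r.read_state(); p=s["tool_pos"]; A=Ro.from_euler("xyz",s["orientation"])
    d=np.array(pos)-p; B=Ro.from_euler("xyz",[np.pi,0,yaw])
    rv=(A.inv()*B).as_rotvec()
    if s["orientation"] is not None and hasattr(plan,"dyaw"): rv=np.array([0,0,-plan.dyaw])
    for i in range(min(n,N)):
        C=A*Ro.from_rotvec(rv*i/n)
        print(",".join(f"{x:.4f}" for x in np.r_[C.inv().apply(d/n),rv/n,hand]))
    print("total",d,rv)
def st():
    s=r.read_state(); print("t",round(s["clock"],2),"p",s["tool_pos"],"rpy",s["orientation"],"F",s["contact_force"],"T",s["wrist_torque"],"gap",round(s["finger_gap"],4),"q",s["joint_positions"])
E
python3 - <<'E'
from h import *
plan((.526,-.0956,.14),3.45,20)
E
```

```text
-0.0263,-0.0264,0.0028,-0.0001,-0.0000,-0.0335,1.0000
-0.0254,-0.0273,0.0028,-0.0001,-0.0000,-0.0335,1.0000
-0.0245,-0.0281,0.0028,-0.0001,-0.0000,-0.0335,1.0000
-0.0235,-0.0289,0.0028,-0.0001,-0.0000,-0.0335,1.0000
-0.0225,-0.0297,0.0028,-0.0001,-0.0000,-0.0335,1.0000
-0.0215,-0.0304,0.0028,-0.0001,-0.0000,-0.0335,1.0000
-0.0205,-0.0311,0.0028,-0.0001,-0.0000,-0.0335,1.0000
-0.0195,-0.0318,0.0028,-0.0001,-0.0000,-0.0335,1.0000
total [ 0.3058 -0.6798 -0.0554] [-0.0017 -0.001  -0.6692]
```

Emit:
play_rows(
  series=[-0.026, -0.026, 0.003, 0, 0, -0.034, 1, -0.025, -0.027, 0.003, 0, 0, -0.034, 1, -0.0245, -0.028, 0.003, 0, 0, -0.034, 1, -0.0235, -0.029, 0.003, 0, 0, -0.034, 1, -0.0225, -0.03, 0.003, 0, 0, -0.034, 1, -0.0215, -0.03, 0.003, 0, 0, -0.034, 1, -0.0205, -0.031, 0.003, 0, 0, -0.034, 1, -0.0195, -0.032, 0.003, 0, 0, -0.034, 1],
)

```text
clock: 0.77
tool_pos: [0.3446, 0.3111, 0.1674]
orientation: [3.139, -0.002, 3.08]
contact_force: [-0.3, 1.0, 0.1]
finger_gap: 0.0854
```

```bash
python3 - <<'E'
from h import *
st();plan((.526,-.0956,.14),3.45,12)
E
```

```text
t 0.77 p [0.3446 0.3111 0.1674] rpy [ 3.1392 -0.0019  3.0803] F [-0.3026  1.0187  0.0626] T [ 0.0437 -0.0459  0.0278] gap 0.0854 q [ 0.4907  0.3569  1.8562  0.0038  0.9288 -1.0211]
-0.0172,-0.0329,0.0022,0.0002,-0.0001,-0.0308,1.0000
-0.0161,-0.0334,0.0022,0.0002,-0.0001,-0.0308,1.0000
-0.0151,-0.0339,0.0022,0.0002,-0.0001,-0.0308,1.0000
-0.0141,-0.0344,0.0022,0.0002,-0.0001,-0.0308,1.0000
-0.0130,-0.0348,0.0022,0.0002,-0.0001,-0.0308,1.0000
-0.0119,-0.0352,0.0022,0.0002,-0.0001,-0.0308,1.0000
-0.0108,-0.0355,0.0022,0.0002,-0.0001,-0.0308,1.0000
-0.0097,-0.0358,0.0022,0.0002,-0.0001,-0.0308,1.0000
total [ 0.1814 -0.4067 -0.0274] [ 0.0027 -0.0015 -0.3697]
```

Emit:
play_rows(
  series=[-0.017, -0.033, 0.002, 0, 0, -0.031, 1, -0.016, -0.0335, 0.002, 0, 0, -0.031, 1, -0.015, -0.034, 0.002, 0, 0, -0.031, 1, -0.014, -0.0345, 0.002, 0, 0, -0.031, 1, -0.013, -0.035, 0.002, 0, 0, -0.031, 1, -0.012, -0.035, 0.002, 0, 0, -0.031, 1, -0.011, -0.0355, 0.002, 0, 0, -0.031, 1, -0.0095, -0.036, 0.002, 0, 0, -0.031, 1],
)

```text
clock: 1.43
tool_pos: [0.4683, 0.0257, 0.1484]
orientation: [3.138, -0.005, -2.941]
contact_force: [0.5, 1.4, 0.9]
finger_gap: 0.0854
```

```bash
python3 - <<'E'
from h import *
st();plan((.526,-.0956,.10),3.45,6)
E
```

```text
t 1.43 p [0.4683 0.0257 0.1484] rpy [ 3.138  -0.0046 -2.9413] F [0.4562 1.3663 0.8834] T [ 0.0368 -0.0217 -0.0089] gap 0.0854 q [-0.1852  0.3961  1.8614  0.0021  0.8898 -1.9576]
-0.0054,-0.0218,0.0080,0.0006,-0.0007,-0.0180,1.0000
-0.0050,-0.0218,0.0080,0.0006,-0.0007,-0.0180,1.0000
-0.0046,-0.0219,0.0080,0.0006,-0.0007,-0.0180,1.0000
-0.0042,-0.0220,0.0080,0.0006,-0.0007,-0.0180,1.0000
-0.0038,-0.0221,0.0080,0.0006,-0.0007,-0.0180,1.0000
-0.0034,-0.0221,0.0081,0.0006,-0.0007,-0.0180,1.0000
total [ 0.0577 -0.1213 -0.0484] [ 0.0039 -0.0044 -0.1082]
```

Emit:
play_rows(
  series=[-0.0054, -0.022, 0.008, 0.001, -0.001, -0.018, 1, -0.005, -0.022, 0.008, 0.001, -0.001, -0.018, 1, -0.0046, -0.022, 0.008, 0.001, -0.001, -0.018, 1, -0.0042, -0.022, 0.008, 0.001, -0.001, -0.018, 1, -0.0038, -0.022, 0.008, 0, 0, -0.018, 1, -0.0034, -0.022, 0.008, 0, 0, -0.018, 1, 0, 0, 0, 0, 0, 0, 1],
)

```text
clock: 2.02
tool_pos: [0.5322, -0.1116, 0.0969]
orientation: [-3.137, 0.003, -2.837]
contact_force: [0.1, -0.7, -0.8]
finger_gap: 0.0855
```

```bash
python3 - <<'E'
from h import *
st();plan((.526,-.0956,.003),3.45,6)
for n in("side","top"):
    p,d=r.camera(n); cv2.imwrite(f"pics/{n}1.png",p[...,::-1])
a=cv2.imread("pics/side1.png")[140:290,200:400]; cv2.imwrite("pics/c3.png",cv2.resize(a,None,fx=4,fy=4,interpolation=2))
E
```

```text
t 2.02 p [ 0.5322 -0.1116  0.0969] rpy [-3.1374  0.0031 -2.8371] F [ 0.0954 -0.713  -0.8226] T [-0.0397  0.048  -0.0382] gap 0.0855 q [-0.4116  0.5587  1.7328 -0.0015  0.8451 -2.2859]
0.0002,0.0029,0.0156,-0.0007,0.0005,-0.0007,1.0000
0.0002,0.0029,0.0156,-0.0007,0.0005,-0.0007,1.0000
0.0002,0.0029,0.0156,-0.0007,0.0005,-0.0007,1.0000
0.0002,0.0029,0.0156,-0.0007,0.0005,-0.0007,1.0000
0.0002,0.0029,0.0156,-0.0007,0.0005,-0.0007,1.0000
0.0002,0.0029,0.0156,-0.0007,0.0005,-0.0007,1.0000
total [-0.0062  0.016  -0.0939] [-0.0042  0.0031 -0.0039]
```

View pics/c3.png

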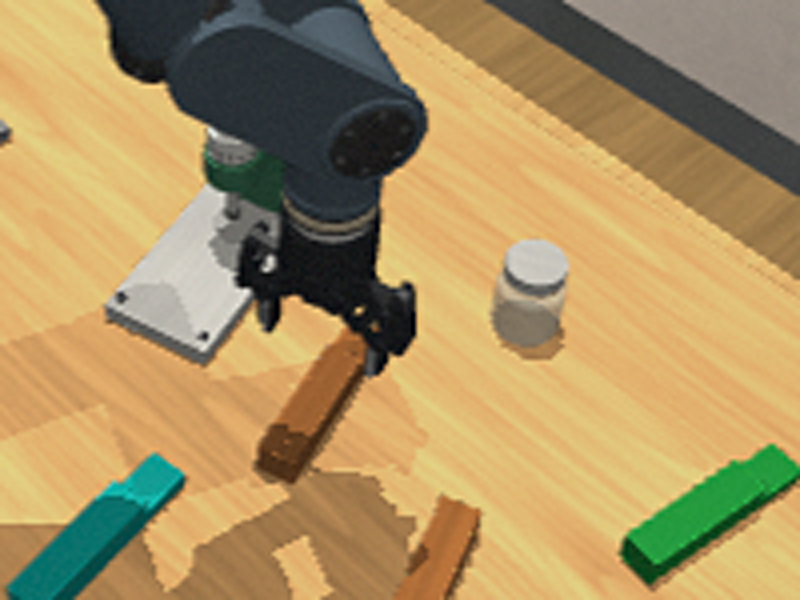

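The gripper straddles the rail at about (330,370) in the crop but overshot by about 17 mm in y. I'll correct that before lowering.

Emit:
play_rows(
  series=[0, 0.008, 0.006, -0.001, 0, 0, 1, 0, 0.008, 0.01, -0.001, 0, 0, 1, 0, 0, 0.008, 0, 0, 0, 1, 0, 0, 0, 0, 0, 0, 1],
)

```text
clock: 2.45
tool_pos: [0.5215, -0.0872, 0.0729]
orientation: [3.138, -0.001, -2.835]
contact_force: [0.5, -0.2, 0.8]
finger_gap: 0.0855
```

```bash
python3 - <<'E'
from h import *
st();plan((.526,-.0956,.003),3.45,5)
E
```

```text
t 2.45 p [ 0.5215 -0.0872  0.0729] rpy [ 3.1376 -0.0009 -2.8348] F [ 0.4923 -0.192   0.7956] T [-0.039   0.0163  0.0055] gap 0.0855 q [-0.3789  0.5858  1.7801  0.0037  0.779  -2.2591]
-0.0004,-0.0019,0.0140,0.0008,-0.0002,-0.0003,1.0000
-0.0004,-0.0019,0.0140,0.0008,-0.0002,-0.0003,1.0000
-0.0004,-0.0019,0.0140,0.0008,-0.0002,-0.0003,1.0000
-0.0003,-0.0019,0.0140,0.0008,-0.0002,-0.0003,1.0000
-0.0003,-0.0019,0.0140,0.0008,-0.0002,-0.0003,1.0000
total [ 0.0045 -0.0084 -0.0699] [ 0.004  -0.0009 -0.0016]
```

Emit:
play_rows(
  series=[0, -0.005, 0.012, 0, 0, 0, 1, 0, -0.002, 0.012, 0, 0, 0, 1, 0, 0, 0.012, 0, 0, 0, 1, 0, 0, 0.01, 0, 0, 0, 1, 0, 0, 0.005, 0, 0, 0, 1, 0, 0, 0.002, 0, 0, 0, 1, 0, 0, 0, 0, 0, 0, 1],
)

```text
clock: 3.03
tool_pos: [0.5238, -0.0919, 0.0161]
orientation: [3.138, -0.0, -2.83]
contact_force: [0.0, 0.3, 0.7]
finger_gap: 0.0855
```

```bash
python3 - <<'E'
from h import *
st();plan((.526,-.0956,.003),3.45,3)
E
```

```text
t 3.03 p [ 0.5238 -0.0919  0.0161] rpy [ 3.1384 -0.0001 -2.8296] F [0.0347 0.268  0.6767] T [ 0.0084  0.0037 -0.0279] gap 0.0855 q [-0.3854  0.6883  1.8011  0.0039  0.6543 -2.2713]
-0.0003,-0.0014,0.0043,0.0011,-0.0000,0.0012,1.0000
-0.0003,-0.0014,0.0043,0.0011,-0.0000,0.0012,1.0000
-0.0003,-0.0014,0.0044,0.0011,-0.0000,0.0012,1.0000
total [ 0.0022 -0.0037 -0.0131] [ 0.0032 -0.0001  0.0036]
```

Emit:
play_rows(
  series=[0, -0.003, 0.005, 0.002, 0, 0.002, 1, 0, -0.001, 0.004, 0.001, 0, 0.001, 1, 0, 0, 0.001, 0, 0, 0, 1, 0, 0, 0, 0, 0, 0, 0.5, 0, 0, 0, 0, 0, 0, 0.5, 0, 0, 0, 0, 0, 0, 0.5],
  force=60,
)

```text
clock: 3.53
tool_pos: [0.5265, -0.0969, 0.0063]
orientation: [-3.139, 0.002, -2.833]
contact_force: [0.5, -0.1, -0.3]
finger_gap: 0.0516
```

```bash
python3 - <<'E'
from h import *
st();plan((.526,-.0956,.003),3.45,3)
E
```

```text
t 3.53 p [ 0.5265 -0.0969  0.0063] rpy [-3.1392  0.0024 -2.8331] F [ 0.5395 -0.073  -0.3029] T [-0.0375  0.0375 -0.0381] gap 0.0516 q [-0.3907  0.7076  1.7993 -0.0005  0.6314 -2.2696]
0.0000,0.0005,0.0011,-0.0008,0.0008,0.0000,1.0000
0.0000,0.0005,0.0011,-0.0008,0.0008,0.0000,1.0000
0.0000,0.0005,0.0011,-0.0008,0.0008,0.0000,1.0000
total [-0.0005  0.0013 -0.0033] [-0.0024  0.0024  0.0001]
```

Emit:
play_rows(
  series=[0, 0.001, 0.002, 0, 0, 0, 0.4, 0, 0, 0.001, 0, 0, 0, 0.2, 0, 0, 0, 0, 0, 0, 0, 0, 0, 0, 0, 0, 0, 0, 0, 0, 0, 0, 0, 0, 0, 0, 0, 0, 0, 0, 0, 0],
  force=60,
)

```text
clock: 4.03
tool_pos: [0.5266, -0.0958, 0.0037]
orientation: [-3.138, 0.004, -2.833]
contact_force: [0.1, 0.1, 0.5]
finger_gap: 0.0001
```

```bash
python3 - <<'E'
from h import *
st()
E
```

```text
t 4.03 p [ 0.5266 -0.0958  0.0037] rpy [-3.1383  0.0035 -2.8329] F [0.124  0.1477 0.531 ] T [0.0157 0.0711 0.0427] gap 0.0001 q [-0.3888  0.7119  1.8014 -0.0004  0.6234 -2.268 ]
```

```bash
python3 - <<'E'
from h import *
for n in("side","top"):
    p,d=r.camera(n); cv2.imwrite(f"pics/{n}2.png",p[...,::-1]); np.save(f"pics/{n}2.npy",d)
a=cv2.imread("pics/side2.png")[140:290,200:400]; cv2.imwrite("pics/c4.png",cv2.resize(a,None,fx=4,fy=4,interpolation=2))
a=cv2.imread("pics/top2.png")[100:250,180:380]; cv2.imwrite("pics/c5.png",cv2.resize(a,None,fx=4,fy=4,interpolation=2))
E
```

```text
(no output)
```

View pics/c4.png

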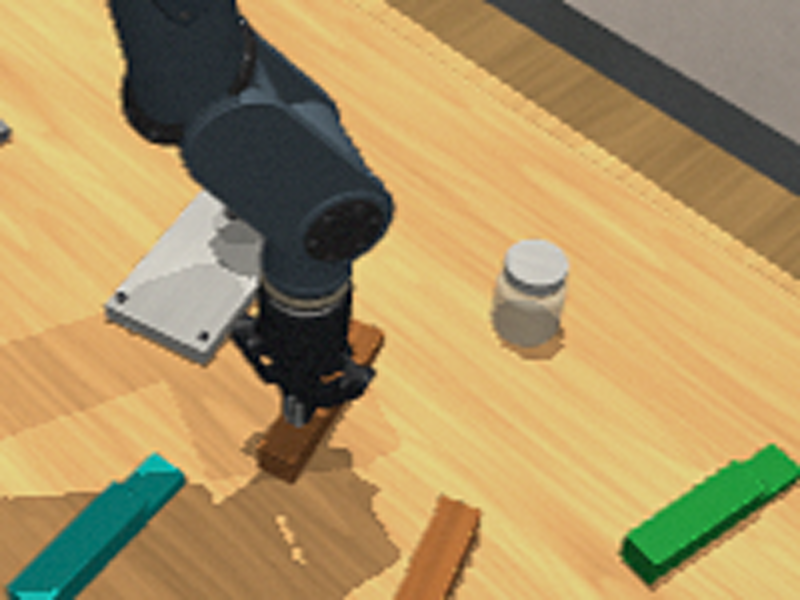

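View pics/c5.png

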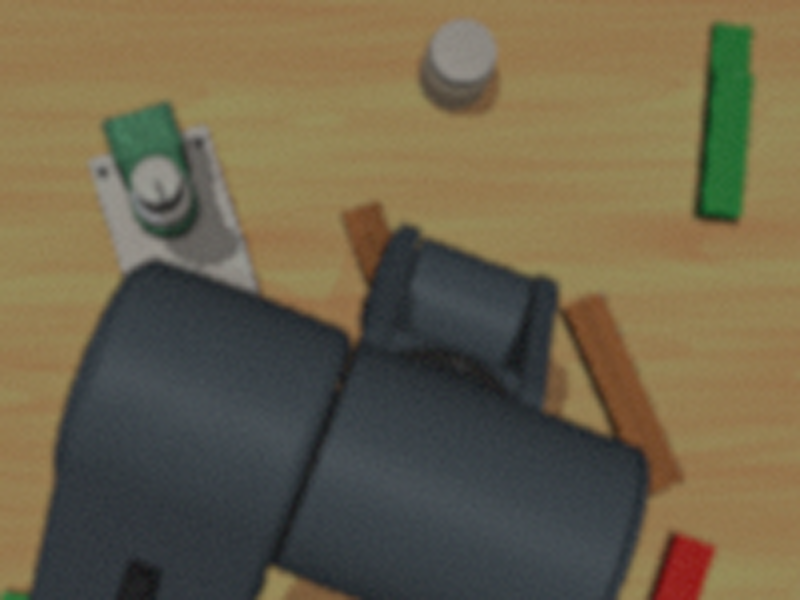

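```bash
python3 - <<'E'
from h import *
st()
for z in(.0037,.022,.05,.08): print(z,proj("side",(.5266,-.0958,z)))
P=cloud("side",np.load("pics/side2.npy"))
for v in range(215,262,3): print(v,[f"{P[v,u][0]:.3f},{P[v,u][1]:.3f},{P[v,u][2]:.3f}" for u in(268,272,274,278,284)])
a=cv2.imread("pics/side2.png")[200:270,240:310]; cv2.imwrite("pics/c6.png",cv2.resize(a,None,fx=8,fy=8,interpolation=2))
E
```

```text
t 4.13 p [ 0.5266 -0.0958  0.0037] rpy [-3.1383  0.0036 -2.8328] F [ 0.0517 -0.4019  0.4672] T [ 0.0642  0.018  -0.0133] gap 0.0005 q [-0.3888  0.7119  1.8014 -0.0004  0.6234 -2.268 ]
0.0037 (np.float64(273.49092337476213), np.float64(250.28682471388146))
0.022 (np.float64(273.6754074884312), np.float64(247.22057387708588))
0.05 (np.float64(273.96474510698647), np.float64(242.41158681924526))
0.08 (np.float64(274.284632441426), np.float64(237.09484280590786))
215 ['0.492,-0.096,0.223', '0.493,-0.112,0.236', '0.499,-0.115,0.234', '0.506,-0.124,0.236', '0.526,-0.131,0.226']
218 ['0.490,-0.099,0.213', '0.498,-0.108,0.215', '0.501,-0.113,0.216', '0.510,-0.122,0.217', '0.526,-0.132,0.213']
221 ['0.490,-0.099,0.199', '0.492,-0.114,0.210', '0.495,-0.120,0.213', '0.506,-0.126,0.210', '0.527,-0.132,0.198']
224 ['0.490,-0.099,0.184', '0.494,-0.113,0.193', '0.498,-0.117,0.194', '0.507,-0.126,0.195', '0.527,-0.133,0.184']
227 ['0.489,-0.101,0.172', '0.493,-0.114,0.180', '0.499,-0.118,0.179', '0.508,-0.126,0.179', '0.528,-0.134,0.169']
230 ['0.506,-0.085,0.126', '0.518,-0.092,0.122', '0.516,-0.10
[... 506 characters left out ...]
0.012']
245 ['0.514,-0.080,0.030', '0.516,-0.098,0.047', '0.517,-0.105,0.054', '0.537,-0.106,0.035', '0.570,-0.105,0.004']
248 ['0.506,-0.089,0.030', '0.515,-0.099,0.032', '0.518,-0.106,0.036', '0.529,-0.114,0.034', '0.562,-0.113,0.002']
251 ['0.496,-0.099,0.033', '0.504,-0.110,0.037', '0.510,-0.114,0.034', '0.536,-0.109,0.004', '0.555,-0.120,-0.002']
254 ['0.487,-0.108,0.033', '0.497,-0.117,0.033', '0.504,-0.120,0.030', '0.528,-0.117,0.002', '0.544,-0.130,0.001']
257 ['0.489,-0.107,0.012', '0.495,-0.120,0.021', '0.505,-0.120,0.011', '0.521,-0.124,-0.000', '0.534,-0.140,0.003']
260 ['0.485,-0.112,0.004', '0.493,-0.122,0.006', '0.502,-0.124,-0.001', '0.511,-0.134,0.002', '0.526,-0.148,0.001']
```

View pics/c6.png

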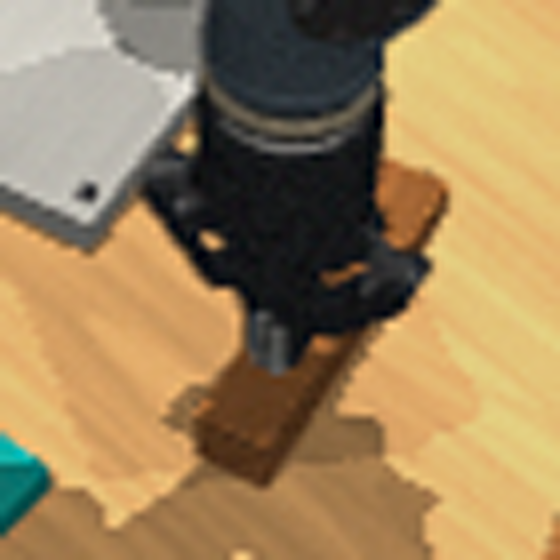

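The shut finger tip shows at about z 0.035 by depth, just above the rail top, while tool_pos says 0.004. I'll check this height mismatch against the earlier pictures.

```bash
python3 - <<'E'
from h import *
P=cloud("side",np.load("pics/side0.npy"))
print("proj start tcp",proj("side",(.2202,.5841,.1953)))
m=(np.hypot(P[...,0]-.22,P[...,1]-.584)<.08)&(P[...,2]>.1)&(P[...,2]<.5)
Q=P[m]; print(len(Q), np.sort(Q[:,2])[:15])
v,u=np.nonzero(m); k=np.argsort(Q[:,2])[:8]; print(list(zip(u[k],v[k])),Q[k])
P=cloud("top",np.load("pics/top0.npy"))
m=(np.hypot(P[...,0]-.22,P[...,1]-.584)<.08)&(P[...,2]>.1)&(P[...,2]<.5)
Q=P[m]; print(len(Q), np.sort(Q[:,2])[:15])
a=cv2.imread("pics/side0.png")[90:190,30:130]; cv2.imwrite("pics/c7.png",cv2.resize(a,None,fx=6,fy=6,interpolation=2))
E
```

```text
proj start tcp (np.float64(83.66730513322759), np.float64(152.80961716006337))
1151 [0.2455 0.2456 0.2463 0.2479 0.2493 0.2498 0.2517 0.2522 0.2523 0.2524
 0.2542 0.2542 0.255  0.2571 0.2572]
[(np.int64(82), np.int64(150)), (np.int64(80), np.int64(134)), (np.int64(81), np.int64(150)), (np.int64(80), np.int64(150)), (np.int64(83), np.int64(149)), (np.int64(78), np.int64(150)), (np.int64(83), np.int64(148)), (np.int64(80), np.int64(132))] [[0.2077 0.5375 0.2455]
 [0.2429 0.6242 0.2456]
 [0.2049 0.5387 0.2463]
 [0.2019 0.539  0.2479]
 [0.2115 0.5352 0.2493]
 [0.1963 0.5412 0.2498]
 [0.2132 0.5369 0.2517]
 [0.246  0.6258 0.2522]]
1196 [0.2399 0.2406 0.2449 0.2451 0.2456 0.2461 0.2486 0.2504 0.2504 0.2512
 0.2515 0.2515 0.2518 0.2531 0.2536]
```

View pics/c7.png

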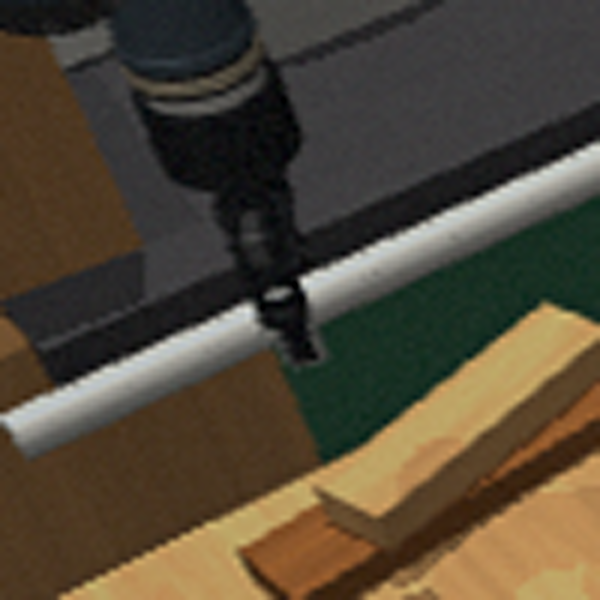

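The start picture agrees: the open tips are at z≈0.245 by depth, against an expected 0.208. So tool_pos reads about 33 mm too low, i.e. the fingers end short of the reported TCP. I'll lift with the fingers shut and measure the offset exactly.

Emit:
play_rows(
  series=[0, 0, -0.02, 0, 0, 0, 0, 0, 0, -0.03, 0, 0, 0, 0, 0, 0, -0.02, 0, 0, 0, 0, 0, 0, -0.005, 0, 0, 0, 0, 0, 0, 0, 0, 0, 0, 0, 0, 0, 0, 0, 0, 0, 0],
)

```text
clock: 4.63
tool_pos: [0.5251, -0.0953, 0.0798]
orientation: [-3.141, 0.001, -2.833]
contact_force: [0.5, 0.6, 0.3]
finger_gap: 0.0002
```

```bash
python3 - <<'E'
from h import *
for n in("side","top"):
    p,d=r.camera(n); cv2.imwrite(f"pics/{n}3.png",p[...,::-1]); np.save(f"pics/{n}3.npy",d)
st(); s=r.read_state()["tool_pos"]
P=cloud("side",np.load("pics/side3.npy"))
m=(np.hypot(P[...,0]-s[0],P[...,1]-s[1])<.05)&(P[...,2]>.045)&(P[...,2]<.2)
v,u=np.nonzero(m);Q=P[m];k=np.argsort(Q[:,2])[:25];print(np.c_[u[k],v[k],Q[k]])
print("proj tcp",proj("side",s),"proj tcp+.033",proj("side",s+[0,0,.033]))
a=cv2.imread("pics/side3.png")[190:270,230:330]; cv2.imwrite("pics/c8.png",cv2.resize(a,None,fx=7,fy=7,interpolation=2))
E
```

```text
t 4.73 p [ 0.5244 -0.0951  0.079 ] rpy [ 3.1411 -0.001  -2.8332] F [ 0.346   0.8192 -0.9628] T [-0.0152  0.0383 -0.031 ] gap -0.0 q [-0.389   0.5791  1.767  -0.0003  0.7966 -2.268 ]
[[275.     232.       0.5209  -0.1029   0.1196]
 [273.     231.       0.5169  -0.0975   0.1233]
 [271.     231.       0.5121  -0.0931   0.1233]
 [271.     229.       0.5178  -0.0872   0.1234]
 [273.     232.       0.5139  -0.1005   0.1235]
 [271.     230.       0.5148  -0.0903   0.1235]
 [274.     232.       0.5154  -0.1035   0.1251]
 [276.     231.       0.523   -0.1051   0.1252]
 [275.     231.       0.5202  -0.1032   0.1259]
 [274.     231.       0.5165  -0.1023   0.1282]
 [272.     231.       0.5116  -0.0981   0.1285]
 [273.     230.       0.5165  -0.0976   0.129 ]
 [274.     230.       0.5187  -0.0999   0.1293]
 [278.     229.       0.5308  -0.1061   0.13  ]
 [272.     230.       0.5134  -0.0961   0.1303]
 [278.     230.       0.5277  -0.1093   0.1303]
 [270.     228.       0.5142  -0.086    0.1306]
 [279.     228.       0.5353  -0.1061   0.1313]
 [276.     230.       0.522   -0.1057   0.1319]
 [272.     229.       0.5152  -0.0941   0.1321]
 [277.     231.       0.5214  -0.1109   0.1322]
 [270.     227.       0.5159  -0.0841   0.1326]
 [271.     228.       0.5141  -0.0906   0.135 ]
 [277.     230.       0.5219  -0.1102   0.1363]
 [275.     230.       0.5168  -0.1062   0.1369]]
proj tcp (np.float64(273.66791514754436), np.float64(237.5025487437186)) proj tcp+.033 (np.float64(274.0207813957767), np.float64(231.4558619776543))
```

View pics/c8.png

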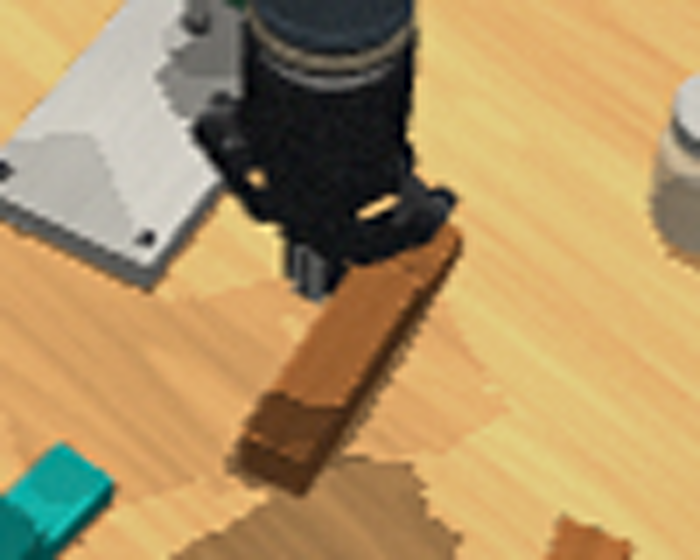

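The offset is about 35 mm (tip at row 232 in side3). The lateral position fits, and the rail has not moved. I'll open and lower again to a reported z of about -0.03, watching the force.

Emit:
play_rows(
  series=[0, 0, 0, 0, 0, 0, 1, 0, 0, 0, 0, 0, 0, 1, 0, 0, 0.01, 0, 0, 0, 1, 0, 0, 0.014, 0, 0, 0, 1, 0, 0, 0.014, 0, 0, 0, 1, 0, 0, 0.012, 0, 0, 0, 1, 0, 0, 0.004, 0, 0, 0, 1, 0, 0, 0, 0, 0, 0, 1],
)

```text
clock: 5.4
tool_pos: [0.5206, -0.0937, 0.015]
orientation: [3.134, -0.009, -2.834]
contact_force: [-0.7, 0.4, 0.2]
finger_gap: 0.0853
```

```bash
python3 - <<'E'
from h import *
st();plan((.526,-.0957,-.031),3.45,5)
E
```

```text
t 5.4 p [ 0.5206 -0.0937  0.015 ] rpy [ 3.1345 -0.0088 -2.8336] F [-0.6815  0.4101  0.2225] T [0.0054 0.0119 0.0356] gap 0.0853 q [-0.3894  0.6906  1.8004 -0.0003  0.6619 -2.2679]
-0.0010,-0.0008,0.0092,0.0014,-0.0018,-0.0001,1.0000
-0.0010,-0.0008,0.0092,0.0014,-0.0018,-0.0001,1.0000
-0.0010,-0.0007,0.0092,0.0014,-0.0018,-0.0001,1.0000
-0.0009,-0.0007,0.0092,0.0014,-0.0018,-0.0001,1.0000
-0.0009,-0.0007,0.0092,0.0014,-0.0018,-0.0001,1.0000
total [ 0.0054 -0.002  -0.046 ] [ 0.0071 -0.0088 -0.0004]
```

Emit:
play_rows(
  series=[-0.002, -0.001, 0.009, 0.003, -0.004, 0, 1, -0.0015, -0.001, 0.01, 0.002, -0.003, 0, 1, -0.001, 0, 0.01, 0.002, -0.002, 0, 1, 0, 0, 0.006, 0, 0, 0, 1, 0, 0, 0.002, 0, 0, 0, 1, 0, 0, 0, 0, 0, 0, 1],
)

```text
clock: 5.9
tool_pos: [0.5265, -0.0946, -0.026]
orientation: [-3.14, 0.002, -2.834]
contact_force: [0.3, 0.0, -0.9]
finger_gap: 0.0853
```

```bash
python3 - <<'E'
from h import *
st();plan((.526,-.0957,-.031),3.45,2)
E
```

```text
t 5.9 p [ 0.5265 -0.0946 -0.026 ] rpy [-3.1405  0.0018 -2.8336] F [ 0.3322  0.0417 -0.907 ] T [-0.0319 -0.0277 -0.0224] gap 0.0853 q [-0.387   0.7675  1.8068  0.0005  0.5653 -2.2662]
0.0004,-0.0005,0.0025,-0.0006,0.0009,-0.0002,1.0000
0.0004,-0.0005,0.0025,-0.0006,0.0009,-0.0002,1.0000
total [-0.0005 -0.0011 -0.005 ] [-0.0011  0.0018 -0.0004]
```

Emit:
play_rows(
  series=[0, -0.001, 0.003, 0, 0, 0, 0.5, 0, 0, 0.001, 0, 0, 0, 0.4, 0, 0, 0, 0, 0, 0, 0.3, 0, 0, 0, 0, 0, 0, 0.2, 0, 0, 0, 0, 0, 0, 0.1, 0, 0, 0, 0, 0, 0, 0, 0, 0, 0, 0, 0, 0, 0, 0, 0, 0, 0, 0, 0, 0],
  force=50,
)

```text
clock: 6.57
tool_pos: [0.5279, -0.0962, -0.0288]
orientation: [-3.138, 0.004, -2.833]
contact_force: [0.4, -0.2, -1.6]
finger_gap: 0.0349
```

```bash
python3 - <<'E'
from h import *
st();plan((.526,-.0957,.03),3.45,2)
p,d=r.camera("side"); cv2.imwrite(f"pics/side4.png",p[...,::-1]); np.save(f"pics/side4.npy",d)
a=p[190:270,230:330,::-1]; cv2.imwrite("pics/c9.png",cv2.resize(a,None,fx=7,fy=7,interpolation=2))
E
```

```text
t 6.57 p [ 0.5279 -0.0962 -0.0288] rpy [-3.1385  0.004  -2.8334] F [ 0.4407 -0.1663 -1.6117] T [ 0.039   0.041  -0.0494] gap 0.0349 q [-0.3887  0.7731  1.8054  0.0003  0.558  -2.268 ]
0.0007,0.0004,-0.0294,-0.0016,0.0020,-0.0001,1.0000
0.0008,0.0005,-0.0294,-0.0016,0.0020,-0.0001,1.0000
total [-0.0019  0.0005  0.0588] [-0.0031  0.004  -0.0002]
```

View pics/c9.png

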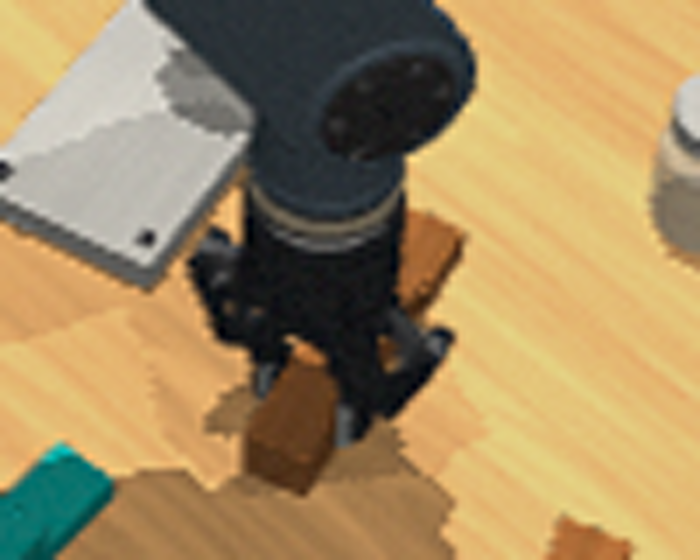

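The rail is gripped (gap 34.9 mm), with the pads on both sides near (300,400) in the crop. Now I lift.

Emit:
play_rows(
  series=[0, 0, -0.008, 0, 0, 0, 0, 0, 0, -0.015, 0, 0, 0, 0, 0, 0, -0.015, 0, 0, 0, 0, 0, 0, -0.012, 0, 0, 0, 0, 0, 0, -0.004, 0, 0, 0, 0, 0, 0, 0, 0, 0, 0, 0],
)

```text
clock: 7.12
tool_pos: [0.526, -0.0954, 0.0281]
orientation: [-3.141, 0.001, -2.833]
contact_force: [-0.0, -1.4, -0.9]
finger_gap: 0.0351
```

```bash
python3 - <<'E'
from h import *
st();plan((.456,.0578,.035),3.428,10)
E
```

```text
t 7.12 p [ 0.526  -0.0954  0.0281] rpy [-3.1409  0.001  -2.8333] F [-0.0489 -1.3888 -0.942 ] T [-0.0178  0.012  -0.0263] gap 0.0351 q [-0.3887  0.6681  1.7917  0.0002  0.6806 -2.2679]
0.0020,0.0167,-0.0007,-0.0001,0.0001,0.0022,1.0000
0.0021,0.0167,-0.0007,-0.0001,0.0001,0.0022,1.0000
0.0021,0.0167,-0.0007,-0.0001,0.0001,0.0022,1.0000
0.0021,0.0167,-0.0007,-0.0001,0.0001,0.0022,1.0000
0.0022,0.0167,-0.0007,-0.0001,0.0001,0.0022,1.0000
0.0022,0.0167,-0.0007,-0.0001,0.0001,0.0022,1.0000
0.0022,0.0167,-0.0007,-0.0001,0.0001,0.0022,1.0000
0.0023,0.0167,-0.0007,-0.0001,0.0001,0.0022,1.0000
total [-0.07    0.1532  0.0069] [-0.0007  0.001   0.0219]
```

Emit:
play_rows(
  series=[0.002, 0.012, -0.003, 0, 0, 0.002, 0, 0.002, 0.018, -0.002, 0, 0, 0.003, 0, 0.002, 0.018, 0, 0, 0, 0.003, 0, 0.002, 0.018, 0, 0, 0, 0.003, 0, 0.002, 0.018, 0, 0, 0, 0.003, 0, 0.002, 0.018, 0, 0, 0, 0.003, 0, 0.003, 0.017, 0, 0, 0, 0.002, 0, 0.003, 0.01, 0, 0, 0, 0.001, 0],
)

```text
clock: 7.78
tool_pos: [0.4642, 0.0294, 0.0313]
orientation: [3.14, -0.004, -2.86]
contact_force: [-1.3, 0.6, -1.7]
finger_gap: 0.0351
```

Emit:
play_rows(
  series=[0.001, 0.005, 0, 0, 0, 0.001, 0, 0, 0, 0, 0, 0, 0, 0, 0, 0, 0, 0, 0, 0, 0],
)

```text
clock: 8.03
tool_pos: [0.4576, 0.0372, 0.0306]
orientation: [3.137, -0.009, -2.858]
contact_force: [0.3, -0.5, -1.7]
finger_gap: 0.0349
```

```bash
python3 - <<'E'
from h import *
st();plan((.456,.0578,-.005),3.428,4)
for n in("side","top"):
    p,d=r.camera(n); cv2.imwrite(f"pics/{n}5.png",p[...,::-1]); np.save(f"pics/{n}5.npy",d)
a=cv2.imread("pics/side5.png")[140:260,190:310]; cv2.imwrite("pics/c10.png",cv2.resize(a,None,fx=5,fy=5,interpolation=2))
a=cv2.imread("pics/top5.png")[100:220,160:320]; cv2.imwrite("pics/c11.png",cv2.resize(a,None,fx=5,fy=5,interpolation=2))
E
```

```text
t 8.03 p [0.4576 0.0372 0.0306] rpy [ 3.1372 -0.0086 -2.8575] F [ 0.28   -0.501  -1.7205] T [ 0.0181  0.0069 -0.0208] gap 0.0349 q [-0.1633  0.6132  1.9711  0.0004  0.567  -2.0184]
-0.0011,0.0050,0.0089,0.0011,-0.0022,-0.0006,1.0000
-0.0011,0.0050,0.0089,0.0011,-0.0022,-0.0006,1.0000
-0.0011,0.0050,0.0089,0.0011,-0.0022,-0.0006,1.0000
-0.0011,0.0051,0.0089,0.0011,-0.0022,-0.0006,1.0000
total [-0.0016  0.0206 -0.0356] [ 0.0044 -0.0086 -0.0023]
```

View pics/c10.png

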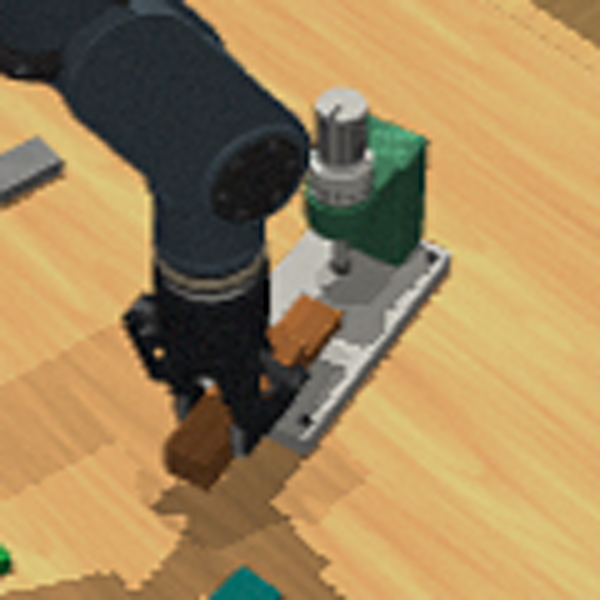

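View pics/c11.png

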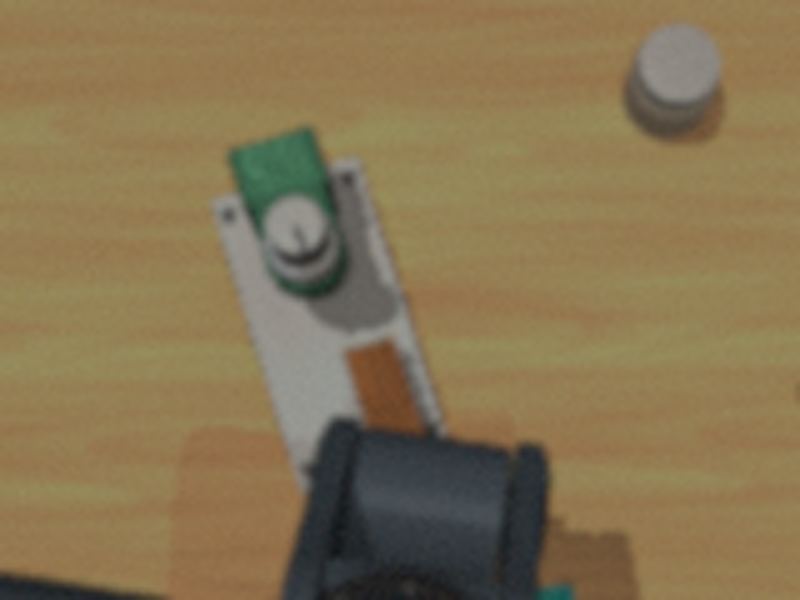

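The rail hangs level, with the lap tip near (370,345) in the top crop. The spindle foot is visible at (342,272) in the side crop. The rail still needs about 20 mm in y. Next I shift it and level the tool.

Emit:
play_rows(
  series=[-0.001, 0.008, 0.003, 0.002, -0.004, 0, 0, -0.001, 0.007, 0.003, 0.001, -0.002, 0, 0, 0, 0.001, 0, 0.001, -0.001, 0, 0, 0, 0, 0, 0, 0, 0, 0],
)

```text
clock: 8.47
tool_pos: [0.458, 0.0519, 0.0241]
orientation: [-3.14, 0.003, -2.863]
contact_force: [-1.8, 0.0, -1.9]
finger_gap: 0.035
```

```bash
python3 - <<'E'
from h import *
st();plan((.456,.0578,-.005),3.428,4)
for n in("side","top"):
    p,d=r.camera(n); cv2.imwrite(f"pics/{n}6.png",p[...,::-1]); np.save(f"pics/{n}6.npy",d)
st()
for z in(.038,.041,.044,.047,.05):print(z,proj("side",(.642,.1125,z)))
P=cloud("top",np.load("pics/top6.npy"))
c,s=np.cos(.286),np.sin(.286); G=(P-[.642,.1125,0])@np.array([[c,-s,0],[s,c,0],[0,0,1]])
for x in np.arange(-.13,-.03,.01):
    m=(abs(G[...,0]-x)<.005)&(abs(G[...,1])<.05)&(G[...,2]>.035)&(G[...,2]<.12)
    if m.sum(): print(round(x,3),m.sum(),np.median(G[m],0),G[m][:,1].min(),G[m][:,1].max())
a=cv2.imread("pics/side6.png")[150:230,220:300]; cv2.imwrite("pics/c12.png",cv2.resize(a,None,fx=7,fy=7,interpolation=2))
E
```

```text
t 8.47 p [0.458  0.0519 0.0241] rpy [-3.1399  0.0026 -2.8626] F [-1.7571  0.0282 -1.8954] T [ 0.0032  0.1046 -0.0065] gap 0.035 q [-0.13    0.6257  1.9796 -0.001   0.5333 -1.979 ]
0.0001,0.0016,0.0073,-0.0004,0.0006,-0.0018,1.0000
0.0001,0.0016,0.0073,-0.0004,0.0006,-0.0018,1.0000
0.0001,0.0016,0.0073,-0.0004,0.0006,-0.0018,1.0000
0.0001,0.0016,0.0073,-0.0004,0.0006,-0.0018,1.0000
total [-0.002   0.0059 -0.0291] [-0.0017  0.0025 -0.0074]
t 8.57 p [0.4581 0.0516 0.0242] rpy [-3.1399  0.0027 -2.8627] F [ 0.2289 -0.0705 -1.4899] T [-0.018   0.0543  0.0238] gap 0.0353 q [-0.1305  0.6255  1.9794 -0.001   0.5335 -1.9793]
0.038 (np.float64(257.2371544169197), np.float64(194.938457120365))
0.041 (np.float64(257.2410263375218), np.float64(194.40244902388224))
0.044 (np.float64(257.2449094954469), np.float64(193.86488529217132))
0.047 (np.float64(257.2488039396865), np.float64(193.325759143102))
0.05 (np.float64(257.25270971951744), np.float64(192.78506375506248))
-0.13 9 [-0.1281 -0.0193  0.0853] -0.02443017004389445 -0.012906676477367308
-0.12 25 [-0.119  -0.0096  0.0846] -0.02329521129676399 0.008295450905100744
-0.11 34 [-0.1103 -0.0068  0.0863] -0.02431672344259063 0.01037980257269528
-0.1 25 [-0.0987 -0.005   0.0697] -0.024309485960325037 0.010987659498974395
-0.09 32 [-0.0902 -0.0065  0.0693] -0.024132857754216582 0.011154595271365505
-0.08 31 [-0.0802 -0.0068  0.0695] -0.024009318476714055 0.011255424350122507
-0.07 31 [-0.07   -0.0056  0.0689] -0.023864257449519068 0.010441743830714426
-0.06 29 [-0.0602 -0.0077  0.0696] -0.023702420331206703 0.00954305537421698
-0.05 2 [-0.0545  0.0053  0.0669] 8.179972265627467e-06 0.010662090961132615
```

View pics/c12.png

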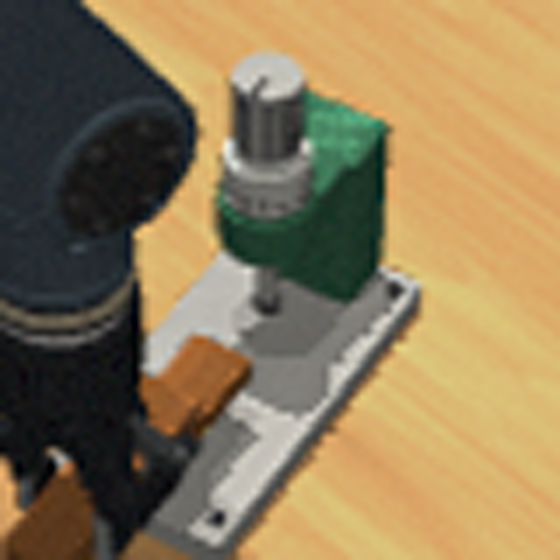

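Lap top reads z 0.0695 (expected 0.069) and the rail's lateral offset -6.7 mm (expected -6.5), so the held pose agrees. I'll descend and align.

Emit:
play_rows(
  series=[0, 0.003, 0.007, 0, 0.001, -0.003, 0, 0, 0.002, 0.008, 0, 0.001, -0.002, 0, 0, 0, 0.006, 0, 0, -0.001, 0, 0, 0, 0.003, 0, 0, 0, 0, 0, 0, 0, 0, 0, 0, 0],
)

```text
clock: 8.98
tool_pos: [0.4574, 0.0565, -0.0023]
orientation: [-3.139, 0.001, -2.857]
contact_force: [-0.4, -0.6, -1.0]
finger_gap: 0.0353
```

```bash
cat >> h.py <<'E'
def ga(ax=(.642,.1125),yaw=.286):
    s=r.read_state(); p=s["tool_pos"]; c,sn=np.cos(yaw),np.sin(yaw); d=p[:2]-ax
    ry=s["orientation"][2]+np.pi
    lap=np.array([c*d[0]+sn*d[1],-sn*d[0]+c*d[1]])+.1138*np.array([np.cos(ry-yaw),np.sin(ry-yaw)])
    print("lap in gauge",lap,"yawerr",ry-yaw,"underside",p[2]+.0288)
E
python3 - <<'E'
from h import *
st();ga();plan((.456,.0578,-.0063),3.428,2);plan((.5328,.0804,-.0063),3.428,8)
E
```

```text
t 8.98 p [ 0.4574  0.0565 -0.0023] rpy [-3.1394  0.0014 -2.8566] F [-0.4099 -0.5537 -1.0388] T [-0.014   0.05    0.0042] gap 0.0353 q [-0.1192  0.6831  1.9887 -0.0033  0.4677 -1.9721]
lap in gauge [-0.0791 -0.0018] yawerr -0.000973129898436953 underside 0.0264633326344392
0.0005,0.0008,0.0020,-0.0011,0.0007,-0.0007,1.0000
0.0005,0.0008,0.0020,-0.0011,0.0007,-0.0007,1.0000
total [-0.0014  0.0013 -0.004 ] [-0.0022  0.0014 -0.0014]
-0.0099,0.0002,0.0005,-0.0003,0.0002,-0.0002,1.0000
-0.0099,0.0002,0.0005,-0.0003,0.0002,-0.0002,1.0000
-0.0099,0.0002,0.0005,-0.0003,0.0002,-0.0002,1.0000
-0.0099,0.0002,0.0005,-0.0003,0.0002,-0.0002,1.0000
-0.0099,0.0002,0.0005,-0.0003,0.0002,-0.0002,1.0000
-0.0099,0.0002,0.0005,-0.0003,0.0002,-0.0002,1.0000
-0.0099,0.0002,0.0005,-0.0003,0.0002,-0.0002,1.0000
-0.0099,0.0002,0.0005,-0.0003,0.0002,-0.0002,1.0000
total [ 0.0754  0.0239 -0.004 ] [-0.0022  0.0014 -0.0014]
```

Emit:
play_rows(
  series=[0, 0.0015, 0.003, -0.001, 0.001, -0.001, 0, -0.005, 0, 0.0015, -0.001, 0, 0, 0, -0.009, 0, 0, 0, 0, 0, 0, -0.009, 0, 0, 0, 0, 0, 0, -0.005, 0, 0, 0, 0, 0, 0, 0, 0, 0, 0, 0, 0, 0],
)

```text
clock: 9.48
tool_pos: [0.4874, 0.0666, -0.0078]
orientation: [-3.141, 0.001, -2.856]
contact_force: [-0.0, 0.6, -1.3]
finger_gap: 0.035
```

```bash
python3 - <<'E'
from h import *
st();ga();plan((.5328,.0804,-.0063),3.428,5)
E
```

```text
t 9.48 p [ 0.4874  0.0666 -0.0078] rpy [-3.1415  0.001  -2.8562] F [-0.014   0.6395 -1.2987] T [-0.0376 -0.0029 -0.0362] gap 0.035 q [-0.092   0.7091  1.9115  0.0005  0.52   -1.9486]
lap in gauge [-0.0475 -0.0005] yawerr -0.0005895006219835408 underside 0.021020323030056645
-0.0095,0.0001,-0.0003,-0.0000,0.0002,-0.0002,1.0000
-0.0095,0.0001,-0.0003,-0.0000,0.0002,-0.0002,1.0000
-0.0095,0.0001,-0.0003,-0.0000,0.0002,-0.0002,1.0000
-0.0095,0.0001,-0.0003,-0.0000,0.0002,-0.0002,1.0000
-0.0095,0.0001,-0.0003,-0.0000,0.0002,-0.0002,1.0000
total [0.0454 0.0138 0.0015] [-0.0001  0.001  -0.001 ]
```

Emit:
play_rows(
  series=[-0.005, 0, -0.0005, 0, 0, 0, 0, -0.009, 0, 0, 0, 0, 0, 0, -0.009, 0, 0, 0, 0, 0, 0, -0.008, 0, 0, 0, 0, 0, 0, -0.003, 0, 0, 0, 0, 0, 0, 0, 0, 0, 0, 0, 0, 0],
)

```text
clock: 9.98
tool_pos: [0.5252, 0.0775, -0.0065]
orientation: [-3.141, 0.004, -2.856]
contact_force: [0.3, 0.4, -2.0]
finger_gap: 0.0352
```

```bash
python3 - <<'E'
from h import *
st();ga();plan((.5328,.0804,-.0063),3.428,5)
for n in("side","top"):
    p,d=r.camera(n); cv2.imwrite(f"pics/{n}7.png",p[...,::-1]); np.save(f"pics/{n}7.npy",d)
a=cv2.imread("pics/side7.png")[150:230,220:300]; cv2.imwrite("pics/c13.png",cv2.resize(a,None,fx=7,fy=7,interpolation=2))
a=cv2.imread("pics/top7.png")[110:200,180:280]; cv2.imwrite("pics/c14.png",cv2.resize(a,None,fx=6,fy=6,interpolation=2))
E
```

```text
t 9.98 p [ 0.5252  0.0775 -0.0065] rpy [-3.1405  0.0037 -2.8556] F [ 0.2612  0.3969 -2.0048] T [-0.0344  0.0805 -0.0002] gap 0.0352 q [-0.0643  0.7282  1.8145  0.0005  0.595  -1.9215]
lap in gauge [-0.0081 -0.0006] yawerr 6.367115322147843e-06 underside 0.022314433026734568
-0.0016,0.0001,-0.0000,-0.0002,0.0007,-0.0001,1.0000
-0.0016,0.0001,-0.0000,-0.0002,0.0007,-0.0001,1.0000
-0.0016,0.0001,-0.0000,-0.0002,0.0007,-0.0001,1.0000
-0.0016,0.0001,-0.0000,-0.0002,0.0007,-0.0001,1.0000
-0.0016,0.0001,-0.0000,-0.0002,0.0007,-0.0001,1.0000
total [0.0076 0.0029 0.0002] [-0.0011  0.0037 -0.0004]
```

View pics/c13.png

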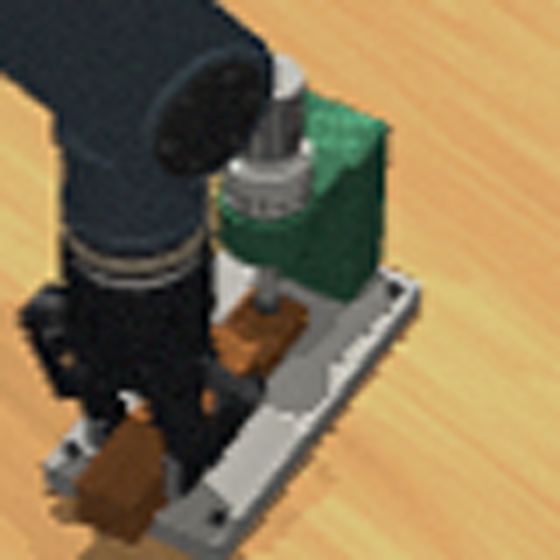

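View pics/c14.png

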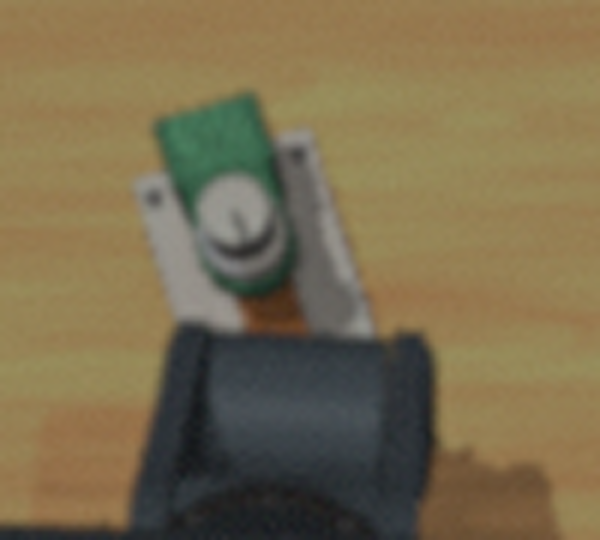

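The lap is under the spindle (foot at (267,300) in the side crop). It needs another 8 mm in, and the wrist has about 20 mm clearance to the nose.

Emit:
play_rows(
  series=[-0.004, 0.0003, 0, 0, 0.002, 0, 0, -0.003, 0, 0, 0, 0.001, 0, 0, 0, 0, 0, 0, 0, 0, 0, 0, 0, 0, 0, 0, 0, 0],
)

```text
clock: 10.42
tool_pos: [0.529, 0.0798, -0.0069]
orientation: [3.141, -0.004, -2.856]
contact_force: [0.3, 0.7, -0.6]
finger_gap: 0.035
```

```bash
python3 - <<'E'
from h import *
st();ga();plan((.5328,.0804,-.0088),3.428,2)
E
```

```text
t 10.42 p [ 0.529   0.0798 -0.0069] rpy [ 3.141  -0.0044 -2.8562] F [ 0.2757  0.6663 -0.5658] T [-0.0115  0.1058  0.0152] gap 0.035 q [-0.0587  0.7334  1.7972 -0.0016  0.6153 -1.9136]
lap in gauge [-0.0038  0.0004] yawerr -0.0005574669228999851 underside 0.021854204500532437
-0.0019,-0.0002,0.0009,0.0003,-0.0022,-0.0005,1.0000
-0.0019,-0.0002,0.0009,0.0003,-0.0022,-0.0005,1.0000
total [ 0.0038  0.0006 -0.0019] [ 0.0006 -0.0044 -0.001 ]
```

Emit:
play_rows(
  series=[-0.003, 0, 0, 0, -0.002, 0, 0, -0.001, 0, 0.001, 0, 0, 0, 0, 0, 0, 0.001, 0, 0, 0, 0, 0, 0, 0.0005, 0, 0, 0, 0, 0, 0, 0, 0, 0, 0, 0],
)

```text
clock: 10.83
tool_pos: [0.5328, 0.0809, -0.0091]
orientation: [3.141, -0.002, -2.856]
contact_force: [-1.7, -0.7, 1.1]
finger_gap: 0.0354
```

```bash
python3 - <<'E'
from h import *
st();ga();plan((.5328,.0804,-.0088),3.428,2)
E
```

```text
t 10.83 p [ 0.5328  0.0809 -0.0091] rpy [ 3.141  -0.0022 -2.8563] F [-1.6777 -0.7273  1.1391] T [ 0.0082 -0.1076 -0.0239] gap 0.0354 q [-0.0566  0.7394  1.7896 -0.0004  0.6149 -1.9124]
lap in gauge [0.0001 0.0004] yawerr -0.0007232067916781992 underside 0.019689013317656635
0.0001,-0.0003,-0.0002,0.0003,-0.0011,-0.0006,1.0000
0.0001,-0.0003,-0.0002,0.0003,-0.0011,-0.0006,1.0000
total [ 0.     -0.0005  0.0003] [ 0.0006 -0.0022 -0.0011]
```

Emit:
play_rows(
  series=[0, 0, 0, 0, 0, 0, 0.5, 0, 0, 0, 0, 0, 0, 0.7, 0, 0, 0, 0, 0, 0, 1, 0, 0, 0, 0, 0, 0, 1, 0, 0, -0.01, 0, 0, 0, 1, 0, 0, -0.02, 0, 0, 0, 1, 0, 0, -0.025, 0, 0, 0, 1, 0.005, 0, -0.025, 0, 0, 0, 1],
)

```text
clock: 11.5
tool_pos: [0.5255, 0.0795, 0.0702]
orientation: [3.138, -0.011, -2.857]
contact_force: [0.1, 0.2, -0.1]
finger_gap: 0.0854
```

Emit:
play_rows(
  series=[0.02, 0, -0.025, 0, 0, 0, 1, 0.025, 0, -0.025, 0, 0, 0, 1, 0.025, 0, -0.025, 0, 0, -0.03, 1, 0.02, 0, -0.025, 0, 0, -0.06, 1, 0, 0, -0.02, 0, 0, -0.06, 1, 0, 0, 0, 0, 0, -0.06, 1, 0, 0, 0, 0, 0, -0.03, 1],
)

```text
clock: 12.08
tool_pos: [0.4378, 0.0525, 0.2055]
orientation: [-3.139, 0.002, -2.605]
contact_force: [0.1, 0.9, 0.2]
finger_gap: 0.0854
```

```bash
python3 - <<'E'
from h import *
st()
for n in("side","top"):
    p,d=r.camera(n); cv2.imwrite(f"pics/{n}8.png",p[...,::-1]); np.save(f"pics/{n}8.npy",d)
a=cv2.imread("pics/side8.png")[150:240,210:310]; cv2.imwrite("pics/c15.png",cv2.resize(a,None,fx=7,fy=7,interpolation=2))
a=cv2.imread("pics/top8.png")[110:230,170:290]; cv2.imwrite("pics/c16.png",cv2.resize(a,None,fx=5,fy=5,interpolation=2))
E
```

```text
t 12.08 p [0.4378 0.0525 0.2055] rpy [-3.1387  0.002  -2.6052] F [0.1254 0.9388 0.18  ] T [-0.04   -0.0213  0.0256] gap 0.0854 q [-0.1344  0.2651  1.8645 -0.0012  1.0086 -2.241 ]
```

View pics/c15.png

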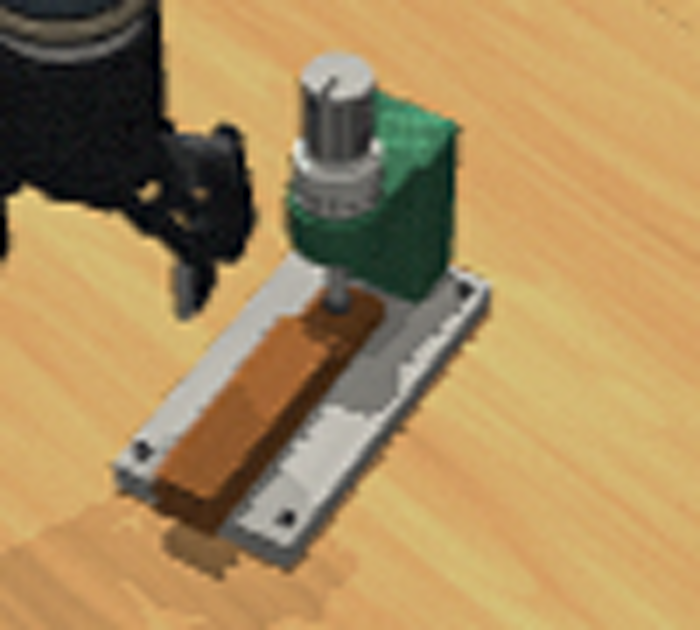

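View pics/c16.png

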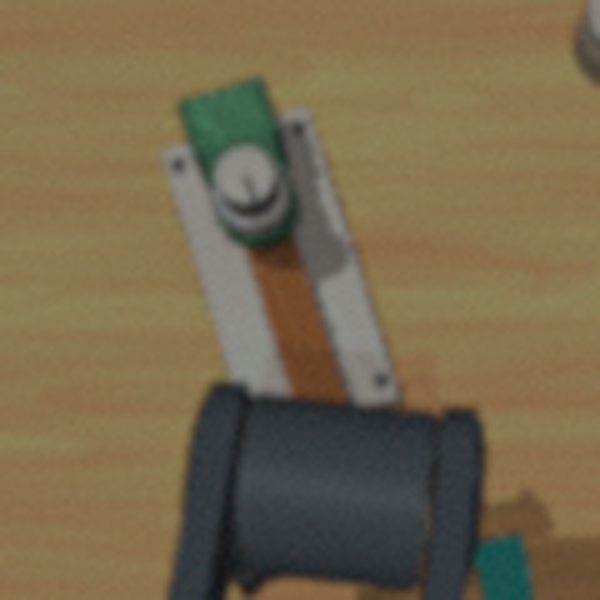

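The rail lies on the base with its lap under the spindle foot (337,300 in the side crop). Now a check by depth.

```bash
python3 - <<'E'
from h import *
for n in("side","top"):
    P=cloud(n,np.load(f"pics/{n}8.npy"))
    c,s=np.cos(.286),np.sin(.286); G=(P-[.642,.1125,0])@np.array([[c,-s,0],[s,c,0],[0,0,1]])
    G=G.reshape(-1,3)
    T=G[(abs(G[:,2]-.052)<.005)&(G[:,0]>-.18)&(G[:,0]<0)&(abs(G[:,1])<.04)]
    print(n,len(T),cv2.minAreaRect((T[:,:2]*1000).astype(np.float32)),T.min(0),T.max(0),T.mean(0))
    for x in np.arange(-.15,-.02,.015):
        k=abs(T[:,0]-x)<.0075
        if k.sum()>3: print(round(x,3),k.sum(),T[k][:,1].min(),T[k][:,1].max(),np.median(T[k][:,2]))
    B=G[(abs(G[:,2]-.02)<.004)&(G[:,0]>-.16)&(G[:,0]<.1)&(abs(G[:,1])<.075)]
    print("base",cv2.minAreaRect((B[:,:2]*1000).astype(np.float32)))
    k=G[(abs(G[:,2]-.212)<.006)&(np.hypot(G[:,0],G[:,1])<.04)]; print("knob",len(k),k.mean(0),cv2.minEnclosingCircle((k[:,:2]*1000).astype(np.float32)))
E
```

```text
side 264 ((-78.38175201416016, 0.04930305480957031), (154.0042266845703, 40.15267562866211), 1.7870068550109863) [-0.1554 -0.0203  0.0471] [-0.0015  0.0211  0.0569] [-0.0924 -0.0006  0.0527]
-0.15 34 -0.019286016081512907 0.017776430137383555 0.052985137678088906
-0.135 29 -0.016921848812083157 0.016056192893499525 0.053112018791160585
-0.12 31 -0.018303956594646315 0.018288473072877544 0.05305362441494984
-0.105 30 -0.018391295277285905 0.016120014523883557 0.05299902854078645
-0.09 31 -0.02026501537134195 0.017572794853940803 0.05254283503819134
-0.075 31 -0.018902541167265044 0.018910344631565518 0.05268813786310273
-0.06 30 -0.017603056442756997 0.016500458631888492 0.05257001143696387
-0.045 22 -0.01662129159601806 0.021118147175268102 0.05208456316650956
-0.03 22 -0.018256451647118793 0.017015088525325305 0.0525106919653152
base ((-34.405120849609375, 0.22945404052734375), (236.5838623046875, 111.92376708984375), 0.5585373044013977)
knob 72 [-0.0008 -0.0005  0.2125] ((1.39383065700531, -0.5467657446861267), 19.08591079711914)
top 288 ((-76.60707092285156, 0.30181312561035156), (105.82209014892578, 35.86967849731445), 0.8287999629974365) [-0.1293 -0.0175  0.047 ] [-0.0239  0.0186  0.0568] [-0.0748  0.      0.0522]
-0.12 34 -0.017199371362983835 0.01647397116976628 0.05191856515463822
-0.105 42 -0.0168900465791126 0.017662150413861346 0.052150624481854424
-0.09 46 -0.016727082071453445 0.01807675069907494 0.05197281096599346
-0.075 41 -0.016563475303846886 0.018154360421471897 0.05300477118382045
-0.06 44 -0.01746103499778264 0.018574016104440257 0.05164072157288749
-0.045 43 -0.017136992139699565 0.017738715367337655 0.0522833874568814
-0.03 37 -0.01698279721652081 0.01794114785580494 0.05136871638753889
base ((-27.637123107910156, 0.88232421875), (219.36924743652344, 109.92835235595703), 0.04537128284573555)
knob 114 [0.0011 0.001  0.212 ] ((1.3762694597244263, 0.7110999226570129), 18.276363372802734)
```

The rail spans gauge x -155 to -25, is centred in y within 0.5 mm, its top is at 52 mm and its yaw error is under 1°. Next I go above the knob with the last joint wound back to about -2.6.

```bash
python3 - <<'E'
from h import *
plan((.643,.1128,.21),4.17,9)
E
```

```text
-0.0230,-0.0058,-0.0005,-0.0004,0.0002,-0.0550,1.0000
-0.0226,-0.0070,-0.0005,-0.0004,0.0002,-0.0550,1.0000
-0.0222,-0.0083,-0.0005,-0.0004,0.0002,-0.0550,1.0000
-0.0217,-0.0095,-0.0005,-0.0004,0.0002,-0.0550,1.0000
-0.0211,-0.0107,-0.0005,-0.0004,0.0002,-0.0550,1.0000
-0.0205,-0.0118,-0.0005,-0.0004,0.0002,-0.0550,1.0000
-0.0199,-0.0129,-0.0005,-0.0004,0.0002,-0.0550,1.0000
-0.0191,-0.0140,-0.0005,-0.0004,0.0002,-0.0550,1.0000
total [0.2044 0.0603 0.0049] [-0.0036  0.0016 -0.4946]
```

Emit:
play_rows(
  series=[-0.023, -0.006, -0.001, 0, 0, -0.055, 1, -0.0225, -0.007, -0.001, 0, 0, -0.055, 1, -0.022, -0.008, -0.001, 0, 0, -0.055, 1, -0.0215, -0.0095, 0, 0, 0, -0.055, 1, -0.021, -0.0105, 0, 0, 0, -0.055, 1, -0.02, -0.012, 0, 0, 0, -0.055, 1, -0.015, -0.01, 0, 0, 0, -0.055, 1, -0.005, -0.004, 0, 0, 0, -0.03, 1],
)

```text
clock: 12.85
tool_pos: [0.5981, 0.1017, 0.2063]
orientation: [3.137, -0.004, -2.183]
contact_force: [0.4, 0.2, 0.7]
finger_gap: 0.0856
```

Emit:
play_rows(
  series=[0, 0, 0, 0, 0, 0, 1, 0, 0, 0, 0, 0, 0, 1],
)

```text
clock: 13.02
tool_pos: [0.5992, 0.1023, 0.2048]
orientation: [3.136, -0.005, -2.183]
contact_force: [-0.3, 0.0, 0.4]
finger_gap: 0.0855
```

```bash
python3 - <<'E'
from h import *
st();plan((.643,.1128,.21),4.17,2)
E
```

```text
t 13.02 p [0.5992 0.1023 0.2048] rpy [ 3.1361 -0.0049 -2.1835] F [-0.2917  0.0202  0.432 ] T [0.0206 0.0338 0.0072] gap 0.0855 q [-0.014   0.4983  1.4617 -0.001   1.1889 -2.5425]
-0.0169,-0.0149,-0.0028,0.0028,-0.0023,-0.0352,1.0000
-0.0163,-0.0155,-0.0027,0.0028,-0.0023,-0.0352,1.0000
total [0.0438 0.0105 0.0052] [ 0.0057 -0.0047 -0.0703]
```

Emit:
play_rows(
  series=[-0.012, -0.01, -0.002, 0.002, -0.002, -0.02, 1, -0.013, -0.011, -0.001, 0.002, -0.002, -0.02, 1, -0.006, -0.005, 0, 0.001, -0.001, -0.02, 1, 0, 0, 0, 0, 0, 0, 1, 0, 0, 0, 0, 0, 0, 1],
)

```text
clock: 13.43
tool_pos: [0.6332, 0.1129, 0.2058]
orientation: [3.133, -0.005, -2.127]
contact_force: [-0.4, 1.0, 0.6]
finger_gap: 0.0856
```

```bash
python3 - <<'E'
from h import *
st();plan((.643,.1128,.21),4.17,2)
p,d=r.camera("side"); cv2.imwrite("pics/side9.png",p[...,::-1]); np.save(f"pics/side9.npy",d)
a=p[100:220,200:320,::-1]; cv2.imwrite("pics/c17.png",cv2.resize(a,None,fx=5,fy=5,interpolation=2))
s=r.read_state()["tool_pos"]
P=cloud("side",d);m=(np.hypot(P[...,0]-s[0],P[...,1]-s[1])<.065)&(P[...,2]>.222)&(P[...,2]<.33)
v,u=np.nonzero(m);Q=P[m];k=np.argsort(Q[:,2])[:14];print(np.c_[u[k],v[k],Q[k]])
E
```

```text
t 13.43 p [0.6332 0.1129 0.2058] rpy [ 3.133  -0.0053 -2.1265] F [-0.4167  1.0021  0.5545] T [ 0.039  -0.0427  0.0459] gap 0.0856 q [ 0.0029  0.5475  1.3651  0.      1.239  -2.5829]
-0.0025,-0.0042,-0.0022,0.0043,-0.0026,-0.0067,1.0000
-0.0025,-0.0042,-0.0021,0.0043,-0.0026,-0.0067,1.0000
total [ 0.0098 -0.0001  0.0042] [ 0.0086 -0.0053 -0.0134]
[[268.     151.       0.6693   0.0895   0.2568]
 [270.     152.       0.669    0.0794   0.259 ]
 [268.     149.       0.6742   0.0947   0.2596]
 [268.     150.       0.6699   0.0902   0.2605]
 [269.     152.       0.6646   0.0798   0.2613]
 [242.     155.       0.5861   0.129    0.2626]
 [272.     150.       0.6775   0.0786   0.2635]
 [243.     155.       0.5879   0.1259   0.2636]
 [242.     154.       0.5879   0.131    0.2648]
 [243.     154.       0.5903   0.1286   0.2648]
 [271.     150.       0.6738   0.0798   0.2649]
 [269.     151.       0.6646   0.08     0.2656]
 [270.     151.       0.6669   0.0775   0.2659]
 [241.     154.       0.5845   0.1322   0.2659]]
```

View pics/c17.png

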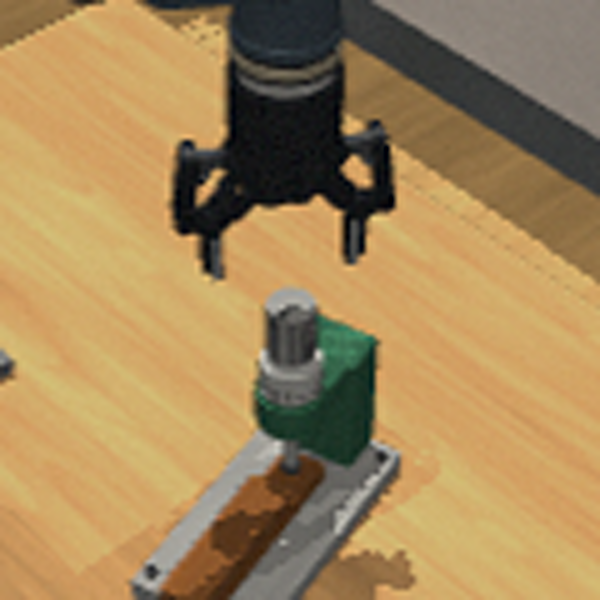

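The open tips are about 45 mm above the knob top (z 0.258), so the offset is 36–39 mm. I centre, level and go down.

Emit:
play_rows(
  series=[-0.003, -0.005, 0, 0.004, -0.002, -0.005, 1, -0.001, -0.002, 0.004, 0.002, -0.001, -0.003, 1, 0, 0, 0.008, 0.001, -0.001, 0, 1, 0, 0, 0.006, 0, 0, 0, 1, 0, 0, 0.001, 0, 0, 0, 1, 0, 0, 0, 0, 0, 0, 1],
)

```text
clock: 13.98
tool_pos: [0.6383, 0.1117, 0.1844]
orientation: [3.138, -0.003, -2.12]
contact_force: [-0.2, -0.5, 0.8]
finger_gap: 0.0854
```

```bash
python3 - <<'E'
from h import *
st();plan((.643,.1128,.135),4.17,4)
E
```

```text
t 13.98 p [0.6383 0.1117 0.1844] rpy [ 3.1376 -0.0031 -2.1198] F [-0.2246 -0.4808  0.8119] T [ 0.0388  0.0384 -0.0175] gap 0.0854 q [ 0.0014  0.5738  1.3791 -0.0006  1.1938 -2.5909]
-0.0009,-0.0009,0.0124,0.0010,-0.0008,-0.0016,1.0000
-0.0009,-0.0009,0.0124,0.0010,-0.0008,-0.0016,1.0000
-0.0009,-0.0009,0.0124,0.0010,-0.0008,-0.0016,1.0000
-0.0009,-0.0009,0.0124,0.0010,-0.0008,-0.0016,1.0000
total [ 0.0047  0.0011 -0.0494] [ 0.004  -0.0031 -0.0066]
```

Emit:
play_rows(
  series=[-0.002, -0.002, 0.008, 0.003, -0.002, -0.003, 1, -0.0015, -0.0015, 0.012, 0.001, -0.001, 0, 1, -0.001, -0.001, 0.012, 0.001, 0, 0, 1, -0.0005, -0.0005, 0.006, 0, 0, 0, 1, 0, 0, 0.001, 0, 0, 0, 1, 0, 0, 0, 0, 0, 0, 1],
)

```text
clock: 14.48
tool_pos: [0.6452, 0.1136, 0.1403]
orientation: [-3.142, -0.001, -2.116]
contact_force: [-0.7, 0.3, 0.0]
finger_gap: 0.0851
```

```bash
python3 - <<'E'
from h import *
st();plan((.643,.1128,.135),4.17,1)
E
```

```text
t 14.48 p [0.6452 0.1136 0.1403] rpy [-3.1415 -0.0006 -2.1165] F [-0.714   0.3199  0.0271] T [ 0.0483  0.0754 -0.0268] gap 0.0851 q [ 0.0043  0.6302  1.4044 -0.0006  1.1073 -2.5914]
0.0018,0.0015,0.0053,-0.0001,-0.0006,-0.0033,1.0000
total [-0.0022 -0.0008 -0.0053] [-0.0001 -0.0006 -0.0033]
```

Now I close gently on the knob, centring a bit more.

Emit:
play_rows(
  series=[0.002, 0.0015, 0.003, 0, 0, 0, 0.6, 0, 0, 0, 0, 0, 0, 0.5, 0, 0, 0, 0, 0, 0, 0.5, 0, 0, 0, 0, 0, 0, 0.5],
  force=30,
)

```text
clock: 14.82
tool_pos: [0.643, 0.1126, 0.1374]
orientation: [-3.141, -0.0, -2.116]
contact_force: [0.5, 0.1, -0.5]
finger_gap: 0.0428
```

```bash
python3 - <<'E'
from h import *
st();plan((.643,.1128,.137),4.17,1)
p,d=r.camera("side"); cv2.imwrite("pics/side10.png",p[...,::-1])
a=p[120:220,210:310,::-1]; cv2.imwrite("pics/c18.png",cv2.resize(a,None,fx=6,fy=6,interpolation=2))
E
```

```text
t 14.82 p [0.643  0.1126 0.1374] rpy [-3.1409 -0.0002 -2.1164] F [ 0.5443  0.1056 -0.5125] T [0.006  0.0024 0.0539] gap 0.0428 q [ 0.0027  0.6303  1.4139 -0.0006  1.0969 -2.593 ]
-0.0002,0.0001,0.0004,-0.0007,-0.0002,-0.0032,1.0000
total [-0.      0.0002 -0.0004] [-0.0007 -0.0002 -0.0032]
```

View pics/c18.png

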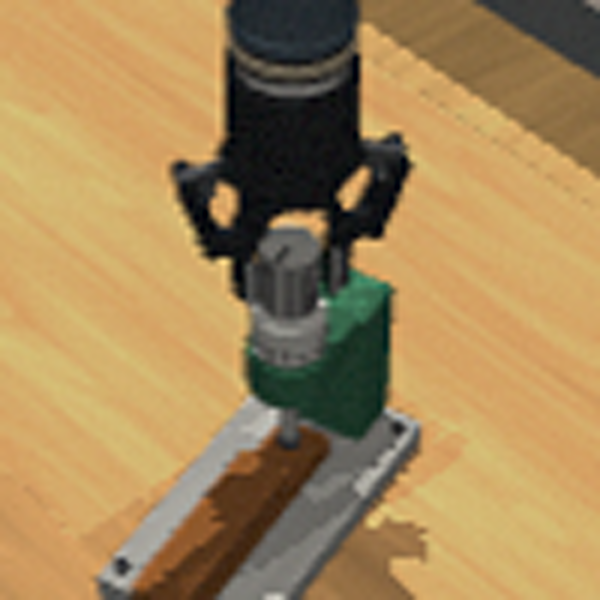

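The fingers are on either side of the knob ((243,285) and (338,270) in the crop). I close on it.

Emit:
play_rows(
  series=[0, 0, 0, 0, 0, 0, 0.3, 0, 0, 0, 0, 0, 0, 0.2, 0, 0, 0, 0, 0, 0, 0.2, 0, 0, 0, 0, 0, 0, 0],
  force=50,
)

```text
clock: 15.2
tool_pos: [0.643, 0.1128, 0.1382]
orientation: [-3.14, 0.0, -2.116]
contact_force: [0.6, -0.1, -1.7]
finger_gap: 0.0353
```

```bash
python3 - <<'E'
from h import *
st()
E
```

```text
t 15.2 p [0.643  0.1128 0.1382] rpy [-3.1404  0.0005 -2.1165] F [ 0.6063 -0.0729 -1.7114] T [-0.0264 -0.0253 -0.0244] gap 0.0353 q [ 0.0029  0.629   1.4139 -0.0003  1.0973 -2.5929]
```

Emit:
play_rows(
  series=[0, 0, 0, 0, 0, 0.04, 0, 0, 0, 0, 0, 0, 0.06, 0, 0, 0, 0, 0, 0, 0.06, 0, 0, 0, 0, 0, 0, 0.06, 0, 0, 0, 0, 0, 0, 0.06, 0, 0, 0, 0, 0, 0, 0.06, 0],
)

```text
clock: 15.7
tool_pos: [0.6426, 0.113, 0.1382]
orientation: [-3.141, -0.0, -2.469]
contact_force: [0.3, 0.9, -0.6]
finger_gap: 0.0348
```

```bash
python3 - <<'E'
from h import *
st();print(r.read_state()["tau"])
E
```

```text
t 15.7 p [0.6426 0.113  0.1382] rpy [-3.1407 -0.     -2.4686] F [ 0.3274  0.8777 -0.6312] T [-0.03   -0.0251  0.1167] gap 0.0348 q [ 0.0035  0.629   1.4141 -0.0008  1.098  -2.2399]
[ -0.3224 -47.9948 -16.9745   0.0117  -0.0324  -0.3966]
```

Emit:
play_rows(
  series=[0, 0, 0, 0, 0, 0.09, 0, 0, 0, 0, 0, 0, 0.09, 0, 0, 0, 0, 0, 0, 0.09, 0, 0, 0, 0, 0, 0, 0.09, 0, 0, 0, 0, 0, 0, 0.09, 0, 0, 0, 0, 0, 0, 0.09, 0, 0, 0, 0, 0, 0, 0.06, 0, 0, 0, 0, 0, 0, 0.04, 0],
)

```text
clock: 16.37
tool_pos: [0.6422, 0.1139, 0.1382]
orientation: [-3.141, -0.0, -3.138]
contact_force: [-0.8, 1.1, -1.4]
finger_gap: 0.0352
```

```bash
python3 - <<'E'
from h import *
st();print(r.read_state()["tau"])
p,d=r.camera("side"); cv2.imwrite("pics/side11.png",p[...,::-1])
a=p[170:220,230:290,::-1]; cv2.imwrite("pics/c19.png",cv2.resize(a,None,fx=10,fy=10,interpolation=2))
for z in (.036,.04,.045): print(proj("side",(.642-.005,.1125-.006,z)))
st();print(r.read_state()["tau"])
E
```

```text
t 16.37 p [0.6422 0.1139 0.1382] rpy [-3.1408 -0.0002 -3.1382] F [-0.8029  1.09   -1.3606] T [ 0.0145 -0.0343  0.1015] gap 0.0352 q [ 0.0049  0.629   1.4141 -0.0009  1.0987 -1.5689]
[ -0.274  -48.0578 -16.9202   0.0351  -0.0111  -0.1298]
(np.float64(257.3417204120162), np.float64(196.79901253020677))
(np.float64(257.34710098199906), np.float64(196.08581105294024))
(np.float64(257.35385609002276), np.float64(195.19041278902137))
t 16.42 p [0.6423 0.1139 0.1382] rpy [-3.1408 -0.0001 -3.1392] F [ 0.966  -0.3641 -1.4946] T [-0.0826 -0.0297 -0.1176] gap 0.0348 q [ 0.0048  0.629   1.4141 -0.0009  1.0987 -1.568 ]
[ -0.0576 -48.0495 -16.9263  -0.0263  -0.0124   0.0433]
```

View pics/c19.png

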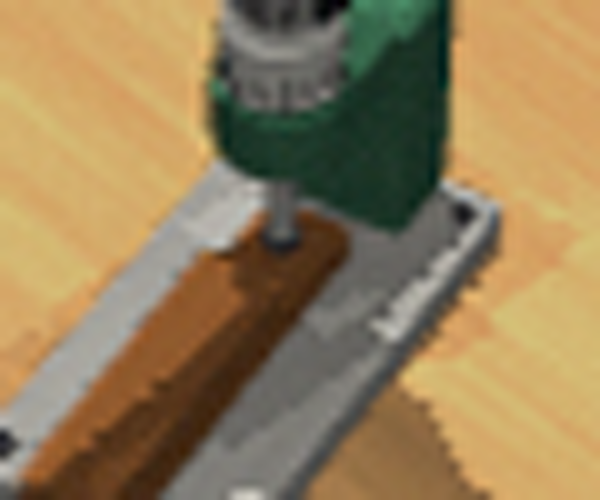

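```bash
cat > m.py <<'E'
from h import *
s=r.read_state(); y=(-2.1165-s["orientation"][2])%(2*np.pi)
line=f"{s['clock']:.2f} turn {y:.3f} Tz {s['wrist_torque'][2]:.3f} tau6 {s['tau'][5]:.3f} dq6 {s['dq'][5]:.2f} xy {s['tool_pos']} F {s['contact_force']} q6 {s['joint_positions'][5]:.3f}"
print(line); open("log.txt","a").write(line+"\n")
E
python3 m.py
```

```text
16.42 turn 1.023 Tz -0.118 tau6 0.043 dq6 -0.10 xy [0.6423 0.1139 0.1382] F [ 0.966  -0.3641 -1.4946] q6 -1.568
```

Emit:
play_rows(
  series=[0, 0, 0, 0, 0, 0.05, 0, 0, 0, 0, 0, 0, 0.06, 0, 0, 0, 0, 0, 0, 0.06, 0],
)

```text
clock: 16.67
tool_pos: [0.6423, 0.1141, 0.1382]
orientation: [-3.141, -0.0, 2.972]
contact_force: [-0.2, 1.0, -1.0]
finger_gap: 0.0348
```

```bash
python3 m.py
```

```text
16.67 turn 1.195 Tz 0.092 tau6 -0.396 dq6 0.73 xy [0.6423 0.1141 0.1382] F [-0.1728  0.9592 -1.0007] q6 -1.395
```

Emit:
play_rows(
  series=[0, 0, 0, 0, 0, 0.06, 0],
)

```text
clock: 16.75
tool_pos: [0.6423, 0.1142, 0.1382]
orientation: [-3.141, -0.0, 2.91]
contact_force: [0.6, -0.2, -0.9]
finger_gap: 0.035
```

```bash
python3 m.py
```

```text
16.75 turn 1.257 Tz 0.075 tau6 -0.390 dq6 0.73 xy [0.6423 0.1142 0.1382] F [ 0.5671 -0.2263 -0.8861] q6 -1.333
```

Emit:
play_rows(
  series=[0, 0, 0, 0, 0, 0.06, 0],
)

```text
clock: 16.83
tool_pos: [0.6423, 0.1142, 0.1382]
orientation: [-3.141, 0.0, 2.848]
contact_force: [-0.1, 1.2, -1.0]
finger_gap: 0.0355
```

```bash
python3 m.py
```

```text
16.83 turn 1.318 Tz 0.134 tau6 -0.389 dq6 0.73 xy [0.6423 0.1142 0.1382] F [-0.1146  1.2257 -0.9728] q6 -1.272
```

Emit:
play_rows(
  series=[0, 0, 0, 0, 0, 0.06, 0],
)

```text
clock: 16.92
tool_pos: [0.6423, 0.1143, 0.1381]
orientation: [-3.141, 0.0, 2.787]
contact_force: [-0.2, 0.8, -1.8]
finger_gap: 0.035
```

```bash
python3 m.py
```

```text
16.92 turn 1.380 Tz 0.163 tau6 -0.388 dq6 0.73 xy [0.6423 0.1143 0.1381] F [-0.1687  0.7671 -1.7646] q6 -1.210
```

Emit:
play_rows(
  series=[0, 0, 0, 0, 0, 0.06, 0],
)

```text
clock: 17.0
tool_pos: [0.6423, 0.1144, 0.1382]
orientation: [-3.141, 0.0, 2.725]
contact_force: [0.2, 1.1, -0.9]
finger_gap: 0.035
```

```bash
python3 m.py
```

```text
17.00 turn 1.441 Tz 0.095 tau6 -0.388 dq6 0.73 xy [0.6423 0.1144 0.1382] F [ 0.1949  1.081  -0.8997] q6 -1.148
```

The joint-6 torque reads very cleanly (-0.388 N m while carrying the drum), so the ratchet's 0.06 N m step will be clear in it. I continue at constant speed.

Emit:
play_rows(
  series=[0, 0, 0, 0, 0, 0.06, 0, 0, 0, 0, 0, 0, 0.06, 0],
)

```text
clock: 17.17
tool_pos: [0.6424, 0.1145, 0.1382]
orientation: [-3.141, 0.0, 2.602]
contact_force: [-0.2, 0.0, -0.9]
finger_gap: 0.0347
```

```bash
python3 m.py
```

```text
17.17 turn 1.565 Tz 0.114 tau6 -0.388 dq6 0.73 xy [0.6424 0.1145 0.1382] F [-0.2471  0.0428 -0.9032] q6 -1.025
```

Emit:
play_rows(
  series=[0, 0, 0, 0, 0, 0.06, 0, 0, 0, 0, 0, 0, 0.06, 0],
)

```text
clock: 17.33
tool_pos: [0.6425, 0.1147, 0.1382]
orientation: [-3.141, 0.0, 2.479]
contact_force: [-0.0, -0.3, -2.0]
finger_gap: 0.0349
```

```bash
python3 m.py
```

```text
17.33 turn 1.688 Tz 0.100 tau6 -0.388 dq6 0.74 xy [0.6425 0.1147 0.1382] F [-0.0199 -0.2607 -1.9559] q6 -0.901
```

Emit:
play_rows(
  series=[0, 0, 0, 0, 0, 0.06, 0, 0, 0, 0, 0, 0, 0.06, 0],
)

```text
clock: 17.5
tool_pos: [0.6425, 0.1148, 0.1382]
orientation: [-3.141, 0.001, 2.356]
contact_force: [0.4, -0.1, -0.9]
finger_gap: 0.0352
```

```bash
python3 m.py
```

```text
17.50 turn 1.811 Tz 0.126 tau6 -0.388 dq6 0.73 xy [0.6425 0.1148 0.1382] F [ 0.3759 -0.0756 -0.9395] q6 -0.778
```

Emit:
play_rows(
  series=[0, 0, 0, 0, 0, 0.06, 0, 0, 0, 0, 0, 0, 0.06, 0],
)

```text
clock: 17.67
tool_pos: [0.6427, 0.1149, 0.1382]
orientation: [-3.141, 0.001, 2.232]
contact_force: [0.1, 0.1, -1.3]
finger_gap: 0.0345
```

```bash
python3 m.py
```

```text
17.67 turn 1.934 Tz 0.109 tau6 -0.388 dq6 0.73 xy [0.6427 0.1149 0.1382] F [ 0.069   0.1204 -1.3308] q6 -0.655
```

Emit:
play_rows(
  series=[0, 0, 0, 0, 0, 0.06, 0, 0, 0, 0, 0, 0, 0.06, 0],
)

```text
clock: 17.83
tool_pos: [0.6428, 0.115, 0.1382]
orientation: [-3.141, 0.001, 2.109]
contact_force: [0.4, 1.0, -1.2]
finger_gap: 0.0348
```

```bash
python3 m.py
```

```text
17.83 turn 2.058 Tz 0.089 tau6 -0.388 dq6 0.73 xy [0.6428 0.115  0.1382] F [ 0.4148  0.9858 -1.2004] q6 -0.531
```

Emit:
play_rows(
  series=[0, 0, 0, 0, 0, 0.06, 0, 0, 0, 0, 0, 0, 0.06, 0],
)

```text
clock: 18.0
tool_pos: [0.6429, 0.1151, 0.1382]
orientation: [3.142, 0.001, 1.986]
contact_force: [-0.4, 0.7, -0.9]
finger_gap: 0.0348
```

```bash
python3 m.py
```

```text
18.00 turn 2.181 Tz 0.129 tau6 -0.388 dq6 0.73 xy [0.6429 0.1151 0.1382] F [-0.3687  0.6841 -0.8538] q6 -0.408
```

Emit:
play_rows(
  series=[0, 0, 0, 0, 0, 0.06, 0, 0, 0, 0, 0, 0, 0.06, 0],
)

```text
clock: 18.17
tool_pos: [0.6431, 0.1152, 0.1382]
orientation: [3.141, 0.001, 1.862]
contact_force: [0.5, -0.3, -1.1]
finger_gap: 0.0351
```

```bash
python3 m.py
```

```text
18.17 turn 2.304 Tz 0.149 tau6 -0.388 dq6 0.73 xy [0.6431 0.1152 0.1382] F [ 0.5232 -0.306  -1.0525] q6 -0.284
```

Emit:
play_rows(
  series=[0, 0, 0, 0, 0, 0.06, 0, 0, 0, 0, 0, 0, 0.06, 0],
)

```text
clock: 18.33
tool_pos: [0.6432, 0.1152, 0.1382]
orientation: [3.141, 0.001, 1.739]
contact_force: [0.7, 0.3, -1.0]
finger_gap: 0.0354
```

```bash
python3 m.py
```

```text
18.33 turn 2.428 Tz 0.105 tau6 -0.388 dq6 0.73 xy [0.6432 0.1152 0.1382] F [ 0.7265  0.3367 -0.9695] q6 -0.161
```

Emit:
play_rows(
  series=[0, 0, 0, 0, 0, 0.06, 0, 0, 0, 0, 0, 0, 0.06, 0],
)

```text
clock: 18.5
tool_pos: [0.6434, 0.1152, 0.1382]
orientation: [3.141, 0.001, 1.616]
contact_force: [0.0, 0.1, -1.2]
finger_gap: 0.035
```

```bash
python3 m.py
```

```text
18.50 turn 2.551 Tz 0.071 tau6 -0.388 dq6 0.73 xy [0.6434 0.1152 0.1382] F [ 0.0169  0.0685 -1.1969] q6 -0.037
```

Emit:
play_rows(
  series=[0, 0, 0, 0, 0, 0.06, 0, 0, 0, 0, 0, 0, 0.06, 0],
)

```text
clock: 18.67
tool_pos: [0.6436, 0.1152, 0.1382]
orientation: [3.141, 0.001, 1.493]
contact_force: [0.5, -1.0, -1.3]
finger_gap: 0.0352
```

```bash
python3 m.py
```

```text
18.67 turn 2.674 Tz 0.118 tau6 -0.321 dq6 0.73 xy [0.6436 0.1152 0.1382] F [ 0.5342 -1.0371 -1.2615] q6 0.086
```

Emit:
play_rows(
  series=[0, 0, 0, 0, 0, 0.06, 0, 0, 0, 0, 0, 0, 0.06, 0],
)

```text
clock: 18.83
tool_pos: [0.6437, 0.1152, 0.1382]
orientation: [3.141, 0.001, 1.37]
contact_force: [0.4, 0.3, -1.1]
finger_gap: 0.0349
```

```bash
python3 m.py
```

```text
18.83 turn 2.797 Tz 0.132 tau6 -0.324 dq6 0.73 xy [0.6437 0.1152 0.1382] F [ 0.4204  0.2995 -1.1305] q6 0.209
```

Emit:
play_rows(
  series=[0, 0, 0, 0, 0, 0.06, 0, 0, 0, 0, 0, 0, 0.06, 0],
)

```text
clock: 19.0
tool_pos: [0.6439, 0.1152, 0.1382]
orientation: [3.14, 0.001, 1.247]
contact_force: [0.9, 0.0, -0.6]
finger_gap: 0.035
```

```bash
python3 m.py
```

```text
19.00 turn 2.920 Tz 0.167 tau6 -0.325 dq6 0.73 xy [0.6439 0.1152 0.1382] F [ 0.8644  0.0381 -0.6142] q6 0.332
```

Joint-6 torque stepped by +0.065 between turn 2.55 and 2.67 rad, and Tz rose to about 0.14. So the ratchet began slipping at about 2.61, which puts the foot start at 44.3 mm, within the given range. The slip so far is about 0.31, and I aim for a total turn of about 3.40.

Emit:
play_rows(
  series=[0, 0, 0, 0, 0, 0.06, 0, 0, 0, 0, 0, 0, 0.06, 0, 0, 0, 0, 0, 0, 0.06, 0, 0, 0, 0, 0, 0, 0.06, 0, 0, 0, 0, 0, 0, 0.06, 0],
)

```text
clock: 19.42
tool_pos: [0.6442, 0.1151, 0.1382]
orientation: [3.14, 0.001, 0.939]
contact_force: [0.3, -0.4, -1.5]
finger_gap: 0.0352
```

```bash
python3 m.py
```

```text
19.42 turn 3.227 Tz 0.141 tau6 -0.325 dq6 0.73 xy [0.6442 0.1151 0.1382] F [ 0.2652 -0.3992 -1.4702] q6 0.639
```

Emit:
play_rows(
  series=[0, 0, 0, 0, 0, 0.06, 0, 0, 0, 0, 0, 0, 0.06, 0],
)

```text
clock: 19.58
tool_pos: [0.6444, 0.115, 0.1382]
orientation: [3.14, 0.0, 0.816]
contact_force: [0.5, -0.3, -1.0]
finger_gap: 0.0351
```

```bash
python3 m.py
```

```text
19.58 turn 3.351 Tz 0.168 tau6 -0.325 dq6 0.73 xy [0.6444 0.115  0.1382] F [ 0.5313 -0.3437 -0.9846] q6 0.762
```

Emit:
play_rows(
  series=[0, 0, 0, 0, 0, 0.02, 0, 0, 0, 0, 0, 0, 0, 0],
)

```text
clock: 19.75
tool_pos: [0.6444, 0.115, 0.1382]
orientation: [3.14, 0.0, 0.796]
contact_force: [-1.0, -0.1, -1.6]
finger_gap: 0.0354
```

```bash
python3 m.py; python3 - <<'E'
from h import *
p,d=r.camera("side"); cv2.imwrite("pics/side12.png",p[...,::-1])
a=p[165:215,230:290,::-1]; cv2.imwrite("pics/c20.png",cv2.resize(a,None,fx=10,fy=10,interpolation=2))
E
```

```text
19.75 turn 3.371 Tz -0.066 tau6 0.072 dq6 -0.01 xy [0.6444 0.115  0.1382] F [-0.9574 -0.0548 -1.641 ] q6 0.782
```

View pics/c20.png

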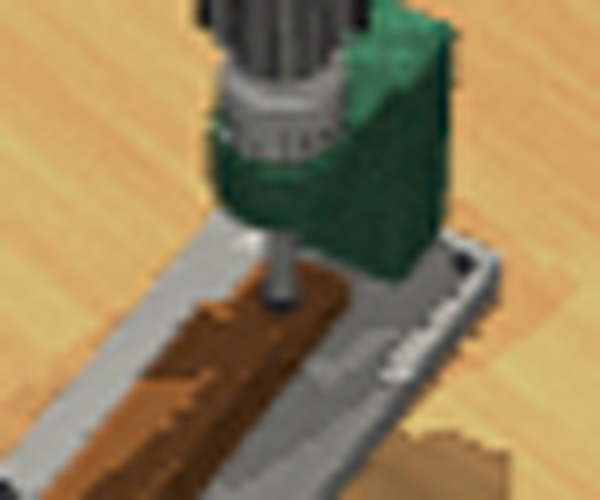

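The slip is now about 0.76 rad (0.70–0.82). To avoid any back-torque at release, I open while still creeping clockwise by a few hundredths of a radian.

Emit:
play_rows(
  series=[0, 0, 0, 0, 0, 0.02, 0, 0, 0, 0, 0, 0, 0.02, 0, 0, 0, 0, 0, 0, 0.02, 0.5, 0, 0, 0, 0, 0, 0.02, 1, 0, 0, 0, 0, 0, 0.01, 1, 0, 0, 0, 0, 0, 0, 1],
)

```text
clock: 20.3
tool_pos: [0.6451, 0.1148, 0.1388]
orientation: [3.139, -0.001, 0.7]
contact_force: [0.4, 0.2, -0.3]
finger_gap: 0.0769
```

```bash
python3 m.py
```

```text
20.30 turn 3.466 Tz -0.019 tau6 0.054 dq6 0.00 xy [0.6451 0.1148 0.1388] F [ 0.4241  0.2218 -0.3316] q6 0.878
```

Emit:
play_rows(
  series=[0, 0, -0.01, 0, 0, 0, 1, 0, 0, -0.02, 0, 0, 0, 1, 0, 0, -0.03, 0, 0, 0, 1, 0, 0, -0.03, 0, 0, 0, 1, 0, 0, -0.03, 0, 0, 0, 1, 0, 0, -0.02, 0, 0, 0, 1, 0, 0, -0.02, 0, 0, 0, 1],
)

```text
clock: 20.88
tool_pos: [0.6412, 0.1149, 0.3035]
orientation: [-3.136, 0.008, 0.7]
contact_force: [-0.1, 0.4, -0.7]
finger_gap: 0.0856
```

```bash
python3 - <<'E'
from h import *
st()
plan((.45,.25,.3),r.read_state()["orientation"][2],8)
E
```

```text
t 20.88 p [0.6412 0.1149 0.3035] rpy [-3.1365  0.0085  0.7002] F [-0.1153  0.4282 -0.7087] T [ 0.0091 -0.0027 -0.0076] gap 0.0856 q [ 0.0069  0.4779  1.2155 -0.0015  1.458   0.8777]
-0.0074,-0.0283,0.0006,-0.0006,0.0011,-0.0000,1.0000
-0.0074,-0.0283,0.0006,-0.0006,0.0011,-0.0000,1.0000
-0.0074,-0.0283,0.0006,-0.0006,0.0011,-0.0000,1.0000
-0.0074,-0.0283,0.0006,-0.0006,0.0011,-0.0000,1.0000
-0.0074,-0.0283,0.0005,-0.0006,0.0011,-0.0000,1.0000
-0.0074,-0.0283,0.0005,-0.0006,0.0011,-0.0000,1.0000
-0.0074,-0.0283,0.0005,-0.0006,0.0011,-0.0000,1.0000
-0.0074,-0.0283,0.0005,-0.0006,0.0011,-0.0000,1.0000
total [-0.1912  0.1351 -0.0035] [-0.0051  0.0085 -0.    ]
```

Emit:
play_rows(
  series=[-0.007, -0.028, 0, 0, 0, 0, 1, -0.007, -0.028, 0, 0, 0, 0, 1, -0.007, -0.028, 0, 0, 0, 0, 1, -0.007, -0.028, 0, 0, 0, 0, 1, -0.007, -0.028, 0, 0, 0, 0, 1, -0.007, -0.02, 0, 0, 0, 0, 1, -0.003, -0.01, 0, 0, 0, 0, 1, 0, 0, 0, 0, 0, 0, 1],
)

```text
clock: 21.55
tool_pos: [0.498, 0.2186, 0.3191]
orientation: [3.129, -0.016, 0.697]
contact_force: [-0.5, -0.8, 0.1]
finger_gap: 0.0856
```

```bash
python3 - <<'E'
from h import *
for n in("side","top"):
    p,d=r.camera(n); cv2.imwrite(f"pics/{n}13.png",p[...,::-1]); np.save(f"pics/{n}13.npy",d)
st()
a=cv2.imread("pics/side13.png"); t=cv2.imread("pics/top13.png"); b0=cv2.imread("pics/top0.png")
z=lambda im,k:cv2.resize(im,None,fx=k,fy=k,interpolation=2)
cv2.imwrite("pics/c21.png",z(a[150:230,220:300],7))
cv2.imwrite("pics/c22.png",np.hstack([z(b0[125:175,195:245],7),z(t[125:175,195:245],7)]))
for n in("side","top"):
    G=(cloud(n,np.load(f"pics/{n}13.npy"))-[.642,.1125,0])@np.array([[np.cos(.286),-np.sin(.286),0],[np.sin(.286),np.cos(.286),0],[0,0,1]]); G=G.reshape(-1,3)
    T=G[(abs(G[:,2]-.052)<.005)&(G[:,0]>-.18)&(G[:,0]<-.015)&(abs(G[:,1])<.04)]
    print(n,len(T),cv2.minAreaRect((T[:,:2]*1000).astype(np.float32)),T.mean(0))
    P=cloud(n,np.load(f"pics/{n}13.npy"));P0=cloud(n,np.load(f"pics/{n}0.npy"))
    for nm,C in(("plain",(.485,-.276)),("jar",None)):
        if C:
            for X in(P0,P):
                Q=X[(abs(X[...,0]-C[0])<.11)&(abs(X[...,1]-C[1])<.06)&(X[...,2]>.027)&(X[...,2]<.037)]; print(nm,Q.mean(0),len(Q))
E
```

```text
t 21.65 p [0.5004 0.2175 0.319 ] rpy [ 3.1277 -0.0169  0.6951] F [0.5568 1.0509 0.2711] T [ 0.043  -0.0125  0.0309] gap 0.0853 q [ 0.2079  0.285   1.481  -0.0045  1.3542  1.0847]
side 278 ((-89.2005615234375, 0.10466194152832031), (133.8186492919922, 39.57769012451172), 0.6373155117034912) [-0.0939 -0.0006  0.0525]
plain [ 0.4817 -0.2798  0.0327] 583
plain [ 0.4822 -0.2797  0.0328] 576
top 385 ((-89.337646484375, 0.21395111083984375), (130.21495056152344, 35.91619110107422), 0.6991062760353088) [-0.09    0.0004  0.0523]
plain [ 0.4857 -0.2774  0.0323] 506
plain [ 0.486  -0.2773  0.0323] 515
```

View pics/c21.png

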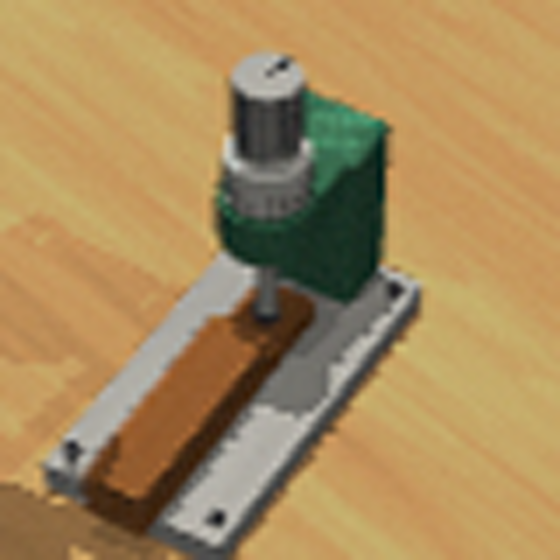

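View pics/c22.png

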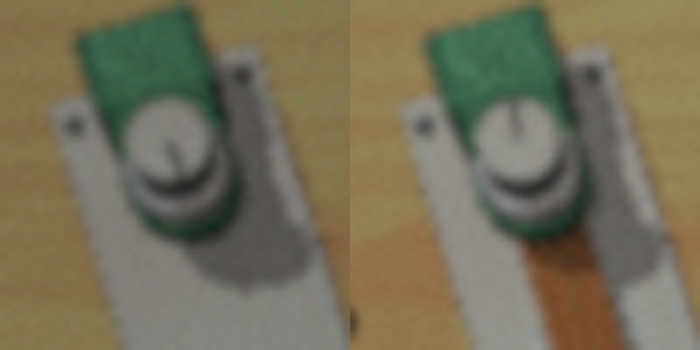

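View pics/top13.png

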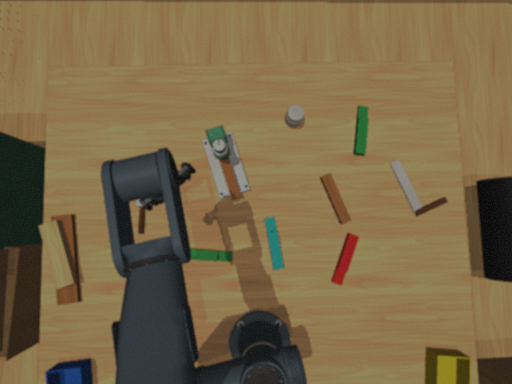

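The final pictures show:
- The rail is clamped with the foot on the lap, at (265,315) in the side crop.
- The knob mark turned about 193° (3.38 rad), which matches the tool turn, so the fingers did not slip on the knob.
- The plain rail has not moved and the jar is still at (295,117).
- The arm is clear of everything.

```bash
python3 -c "
from rig import r
print(r.hand_in())"
```

```text
the job is handed in; nothing more can be done
None
```

The lap rail is laid flat on the gauge base and clamped by the spindle, and I handed the job in at about 21.7 s.

**Placing:** I identified the rail by its 16 mm thin end, carried it in along the gauge axis and released it. Afterwards both cameras' depth put it at gauge x about -155 to -25 mm. It was centred within 0.5 mm and less than 1° off straight. The thick top is at 52 mm, so it lies on the base, and the middle of the thin end is under the spindle.

**Clamping:** I turned the knob clockwise about 3.4 rad in one grip.
- **Slip:** the ratchet began slipping at about 2.6 rad, shown by a clean +0.065 N m step in the last joint's torque. I let it slip about 0.8 rad, with an uncertainty of about 0.1.
- **Check:** the knob's mark turned about 193° (3.38 rad), which agrees with the tool's turn. In the last picture the foot is on the thin end.

**Checks that disagreed:** the reported tool height was about 35 mm lower than where the finger tips really were. Because of that, the first grasp closed in the air just above the rail. I measured the offset with the cameras and corrected for it. The rail did not move.

**Bystanders:** the plain rail measured within 0.5 mm of where it started. The jar is at the same pixels. I did not measure the brush separately, but the arm only passed well above that area.

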